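# Kit the spinning-lathe tray, tall posts last

## Robot

A 6-joint arm with a two-finger parallel gripper is mounted at the origin on the work surface. World frame = base frame: x ahead of the robot, y to its left, z up, the work surface at z = 0. Lengths are in m, angles in rad, forces in N, time in s.
With the tool pointing down it reaches from about 0.3 to 0.95 m from the base axis. Payload 3.1 kg.
Tool frame: the origin (TCP) lies midway between the tips of the shut fingers; the grasp point (between the pads) lies 19 mm behind it; z points along the fingers, y is the line along which they close (so a half turn about z gives the same grasp; the last joint's range is limited). The gripper opens to 85 mm and grips with 20 to 120 N. Pads are 22 mm wide; open, the fingers measure 114 mm over their backs; the gripper's body (76 mm by 85 mm) begins 54 mm behind the grasp point. The pads swing forward as they close: fully open they stand 13 mm farther back than shut.
Start: joints at [-1.4, 0.308, 1.634, -0, 1.2, -0.07], TCP at [0.149, -0.607, 0.231] pointing down, gripper open.
Joint ranges: [-3.06, 3.06], [-0.79, 1.96], [0.05, 2.63], [-1.19, 4.34], [0.05, 2.64], [-2.94, 2.94]. Speed limits (rad/s): [2.79, 2.79, 3.14, 3.14, 3.14, 3.14].

## Interface

Orientations are given as a 3x3 rotation matrix whose columns are the frame's x, y, z axes.
In Python, from cell import observe, viewer, job_done, spotter gives the robot as it stands. The module is installed in compiled form; this text tells all that it offers.
- The arm moves only by the tool jog_arm, never from a script. Its argument "series" is a list of rows, each a list of 7 numbers: the opening, from -1 (shut) to 1 (fully open), then the shift along the tool's x, y, z in cm, then the turn, a rotation vector about the tool's x, y, z in degrees. A call has 1 to 12 rows; each row shifts and turns the commanded pose from where the row before left it, along the tool's axes as they then stand; what a row does not reach is not made up. A row lasts 1/12 s, in which the tool goes at most 41.7 mm and 7.16 degrees, less where a joint would pass 70% of its speed; a pose out of reach is approached as far as the arm can. A call is refused whole if a number of a shift passes 4.17 or a number of a turn 7.16, either way. A call with a gripper value outside its range is refused whole. The fingers move at their own pace and stop on an object; "force" is the grip in N (left out, the last holds). Time passes only in rows, so rows that do not move let the fingers close. It gives the time, the measured TCP pose, the force, the opening and the grip force at its end, in the units of the state.
- observe(): the state, without advancing time (a new reading comes with each control period).
- viewer.camera(name): name is "scene" or "top" or "wrist"; returns a dict with "img" (420x560x3 uint8, red, green, blue), "fx", "fy", "cx", "cy" (pixels), "D" ([k1, k2, p1, p2, k3] as OpenCV has them; the pictures are not rectified), "extrinsics" (4x4, takes a point from camera to world coordinates). Camera axes: x right, y down, z forward; pixel columns grow to the right and rows downward; lengths in m; the calibration is good to about 2 mm. A picture is of the moment at which its call begins. There is no depth.
- job_done(): hands the job in; it is judged then, once.
Trained networks look in a picture, given as the dict that the camera call returned (one of the last four; its "shot" number tells which), for a name from the list of things; names that differ only in an ending like _2 or _b are one class to them, and where a whole thing is asked for, a point or a joint stands for the part that bears it (a point fixed in the world has none). Each returns a list of dicts, best first, with "score" (0 to 1); they miss things now and then, are a little off and sometimes report something else, mostly with a low value. They report only what shows in the picture. A call takes as long as a camera call.
- spotter.spot_in(picture, name): "at" ([column, row] in pixels, amid what is visible of it).
- spotter.regions_of(picture, name): "region" (420x560 bool, what is visible of it) and "at" ([column, row] in pixels, amid what is visible of it).
- spotter.place_of(picture, name): "at" ([column, row] in pixels: a listed point, or the origin of a listed thing).
The state is a dict: "t": time; "joints": joint angles; "joint_velocities": joint speeds; "joint_torque": joint torques, N m; "tool_pos": TCP position; "tcp_rot": TCP orientation; "contact_force": force on the tool from outside, world axes, zero at the start; "wrist_torque": the same for the moment, N m; "width": finger opening in m; "grasp_force": force on a finger pad.
Only numpy, scipy, OpenCV 4.12 (cv2) and the standard library are available. Lean on these libraries where they do the work, as an engineer would, in place of code of your own. Each camera call takes 0.05 s, during which the arm holds its last target. There are 200 camera calls.

## Task

Make up the lathe's change-over kit: pull the drawer well open, then put every brass follower from it flat in a brass-coloured cell of the tray, then every blue housing upright in a blue cell, and only when those are in, stand every tall steel post upright in a white cell; nothing taller may be on the tray before the lower parts are all in. One part to a cell, flat on the cell floor and roughly centred; finish with the drawer pushed fully shut, and leave the red tin, the red bottle and the white block where they are.

Things in the scene. Friction and masses are not known exactly. Their poses are not given: they have to be found in the camera images.
- follower1_center (a point): centre, half-way up, of a brass follower, the lowest part: disc 52 mm across, 10 mm thick, with a grip hub 24 mm across on top, 43 mm high overall (centre 21.5 mm above its underside); stands hub up in the drawer; with the drawer out, take it by the hub from above, fingertips over 10 mm above its underside, fingers closing along the line of the handle bar. About 0.28 kg
- follower2_center (a point): centre, half-way up, of a brass follower, the lowest part: disc 52 mm across, 10 mm thick, with a grip hub 24 mm across on top, 43 mm high overall (centre 21.5 mm above its underside); stands hub up in the drawer; with the drawer out, take it by the hub from above, fingertips over 10 mm above its underside, fingers closing along the line of the handle bar. About 0.28 kg (may be absent)
- housing1_center (a point): centre, half-way up, of a blue bearing housing, the middle-height part: foot 50 mm across and 24 mm high, barrel 31 mm across above it, 72 mm high overall (centre 36 mm above its underside); stands on the bench, taken by the barrel from above. About 0.25 kg
- housing2_center (a point): centre, half-way up, of a blue bearing housing, the middle-height part: foot 50 mm across and 24 mm high, barrel 31 mm across above it, 72 mm high overall (centre 36 mm above its underside); stands on the bench, taken by the barrel from above. About 0.25 kg (may be absent)
- post1_center (a point): centre, half-way up, of a steel tool-rest post, the tall part: dark flange 48 mm across and 14 mm high, bright pin 20 mm across above it, 135 mm high overall (centre 67.5 mm above its underside); stands on the bench, taken by the upper half of the pin from above (85 to 115 mm over its underside). About 0.48 kg
- post2_center (a point): centre, half-way up, of a steel tool-rest post, the tall part: dark flange 48 mm across and 14 mm high, bright pin 20 mm across above it, 135 mm high overall (centre 67.5 mm above its underside); stands on the bench, taken by the upper half of the pin from above (85 to 115 mm over its underside). About 0.48 kg (may be absent)
- tray_mid (a point): middle of the kit tray, on its floor (5 mm above the bench). The tray is fixed, 154 mm (its x) by 230 mm (its y), with 2 x 3 open cells about 70 mm square between walls 5 mm thick whose tops are 9 mm above the tray floor. Frame: x, y along the tray, z up
- follower_cell1 (a point): centre, on the tray floor, of cell 1 of the two cells for followers: brass-coloured pad, the column on the tray's +y side (seen from the robot, the left); either cell serves either follower
- follower_cell2 (a point): centre, on the tray floor, of cell 2 of the two cells for followers: brass-coloured pad, the column on the tray's +y side (seen from the robot, the left); either cell serves either follower
- post_cell1 (a point): centre, on the tray floor, of cell 1 of the two cells for posts: white pad, the middle column; either cell serves either post
- post_cell2 (a point): centre, on the tray floor, of cell 2 of the two cells for posts: white pad, the middle column; either cell serves either post
- housing_cell1 (a point): centre, on the tray floor, of cell 1 of the two cells for housings: blue pad, the column on the tray's -y side (seen from the robot, the right); either cell serves either housing
- housing_cell2 (a point): centre, on the tray floor, of cell 2 of the two cells for housings: blue pad, the column on the tray's -y side (seen from the robot, the right); either cell serves either housing
- cab_drawer0 (a joint): how far the drawer of the low blue drawer unit is pulled out, m: 0 shut, 0.18 the stop; it starts at 0 to 0.015, slides towards the front of the unit (roughly at the robot) with about 1 N of friction and stays where it is left. Inside, its floor is 22 mm above the bench, its walls reach 46 mm above that floor, 168 mm apart
- cab_drawer0_handle (a point): middle of the drawer's steel bar handle, a level bar about 100 mm long, 11 mm thick, 35 mm in front of the drawer face, 52 mm above the bench; the unit's top is 90 mm high. It moves with the drawer. Its x axis points into the unit, so the drawer opens along its -x; its y axis runs along the bar. Pinch or hook it from above
- wax_tin: bystander, to be left alone: red round tin, 38 mm across, 18 mm high, lying among the parts; origin at the centre of its underside
- oil_can: bystander, to be left alone: red bottle with a white cap, 60 mm across, 130 mm high, standing at the far side; origin at the centre of its underside
- chalk_block: bystander, to be left alone: white block 50 x 28 x 24 mm at the far side, beside the bottle; origin at the centre of its underside

How it is judged:
By the outcome, as a careful person would: the job done as asked, in the order asked, and still so for the second after the job is handed in, with the robot touching nothing.
Of follower2, housing2, post2 only 1 to 3 are there at a start; the rules pass over those that are not, and their reading is None.
At some moment in a run one of housing1, housing2 may be knocked a few centimetres aside while the robot is not near it.
It also fails if it takes over 210 s, if anything falls off the work surface, if the arm or the gripper's body presses on something with over 40 N, if the wrist force passes 120 N, or if a joint passes its speed limit or range.

## Working session

There is one attempt and no reset: what is moved stays moved. The work goes in short steps, Python scripts to look and compute and a tool call to move; the robot and the scene stay as the last step left them, time stands still between calls to the robot, and variables do not carry over. Pictures are saved under pics/ and viewed, at most 15 in all, crops included, and the job is handed in when it is done.

Besides the shell and the picture viewer there is one more tool, called after "Call:" by a JSON object that holds its "method" and its "body", one argument or row to a line. jog_arm: Moves the arm, as the interface text tells. Its arguments: {"type":"object","properties":{"series":{"type":"array","items":{"type":"array","items":{"type":"number"}}},"force":{"type":"number"}},"required":["series"]}

```bash
mkdir -p pics
cat > h.py <<'E'
import numpy as np, cv2
from cell import observe, viewer, job_done, spotter
def save(p,f): cv2.imwrite('pics/'+f,p['img'][:,:,::-1])
def K(p): return np.array([[p['fx'],0,p['cx']],[0,p['fy'],p['cy']],[0,0,1.]])
def toz(p,uv,z):
    n=cv2.undistortPoints(np.array([[uv]],float),K(p),np.array(p['D'],float))[0,0]
    E=np.array(p['extrinsics']); d=E[:3,:3]@np.array([n[0],n[1],1]); o=E[:3,3]
    return o+d*(z-o[2])/d[2]
def proj(p,X):
    E=np.linalg.inv(np.array(p['extrinsics']))
    return cv2.projectPoints(np.array([X],float),cv2.Rodrigues(E[:3,:3])[0],E[:3,3],K(p),np.array(p['D'],float))[0][0,0]
H=dict(follower1_center=.0435,housing1_center=.036,post1_center=.0675,tray_mid=.005,follower_cell1=.005,post_cell1=.005,housing_cell1=.005,cab_drawer0_handle=.052,wax_tin=0,oil_can=0,chalk_block=0)
def find(p,n,z=None):
    return [(round(float(r['score']),2),np.round(r['at']).astype(int).tolist(),np.round(toz(p,r['at'],H[n] if z is None else z)[:2],4).tolist()) for r in spotter.place_of(p,n) if r['score']>.2]
def st():
    s=observe(); print('t',round(s['t'],2),'pos',np.round(s['tool_pos'],4).tolist(),'R',np.round(s['tcp_rot'],3).tolist(),'F',np.round(s['contact_force'],1).tolist(),'w',round(s['width'],4),'g',s['grasp_force']); return s
E
python3 - <<'E'
from h import *
st()
for c in('top','scene'):
    p=viewer.camera(c); save(p,c+'0.png'); print(c)
    for n in H: print(n,find(p,n))
E
```

```text
t 0.0 pos [0.1489, -0.6062, 0.23] R [[0.971, 0.238, -0.0], [0.238, -0.971, 0.002], [0.0, -0.002, -1.0]] F [-0.1, -0.5, 0.4] w 0.0852 g 0.0
top
follower1_center [(0.42, [152, 208], [0.6091, 0.347])]
housing1_center [(0.76, [311, 277], [0.4482, -0.0435]), (0.38, [291, 236], [0.5454, 0.0054])]
post1_center [(0.47, [198, 212], [0.5949, 0.2294])]
tray_mid [(0.96, [422, 260], [0.4936, -0.3161])]
follower_cell1 [(0.91, [394, 274], [0.4581, -0.2479]), (0.56, [389, 239], [0.545, -0.2377])]
post_cell1 [(0.86, [423, 239], [0.5458, -0.3219]), (0.74, [422, 273], [0.4618, -0.3156])]
housing_cell1 [(0.61, [454, 249], [0.5209, -0.3953]), (0.42, [393, 242], [0.5374, -0.2466])]
cab_drawer0_handle [(0.77, [198, 214], [0.5948, 0.232])]
wax_tin [(0.51, [289, 234], [0.5542, 0.0109]), (0.47, [156, 208], [0.6172, 0.3543])]
oil_can [(0.65, [281, 141], [0.7992, 0.036])]
chalk_block [(0.59, [243, 149], [0.777, 0.1347])]
scene
follower1_center []
housing1_center [(0.8, [271, 188], [0.4373, -0.0492]), (0.75, [161, 199], [0.5854, -0.3614])]
post1_center [(0.95, [294, 220], [0.6475, 0.0602])]
tray_mid [(0.68, [184, 196], [0.5, -0.3267])]
follower_cell1 [(0.97, [215, 193], [0.457, -0.2362]), (0.63, [202, 200], [0.5104, -0.2609])]
post_cell1 [(0.88, [193, 193], [0.4749, -0.3041]), (0.59, [181, 203], [0.5464, -0.3176])]
housing_cell1 [(0.94, [160, 199], [0.5389, -0.3946]), (0.72, [170, 186], [0.4501, -0.4004])]
cab_drawer0_handle [(0.75, [361, 223], [0.596, 0.2395]), (0.65, [271, 276], [0.863, 0.0445])]
wax_tin [(0.68, [283, 219], [0.5514, 0.0135])]
oil_can [(0.81, [270, 274], [0.8006, 0.0291]), (0.23, [194, 195], [0.4765, -0.3])]
chalk_block [(0.63, [310, 277], [0.7878, 0.1281]), (0.29, [272, 189], [0.3797, -0.0577])]
```

View pics/top0.png

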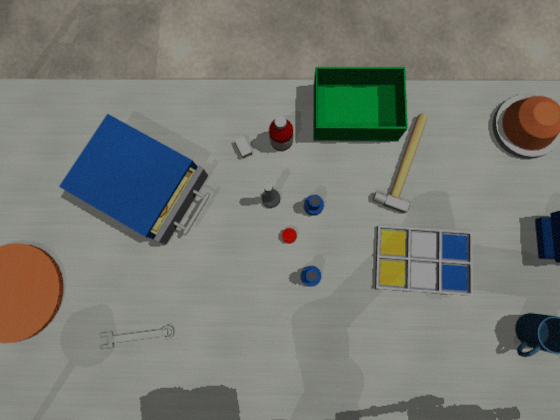

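View pics/scene0.png

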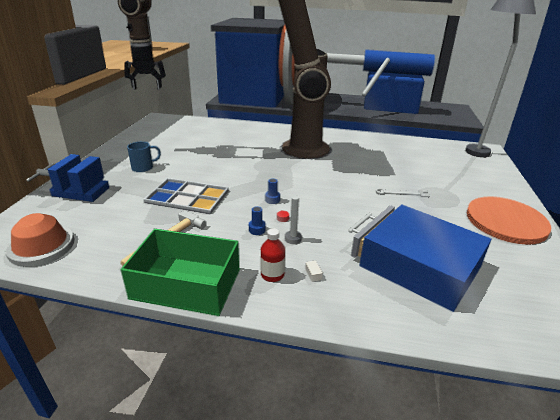

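The top view shows the drawer handle bar from about (208,195) to (181,232). The housings are at (311,277) and (314,204), the single post at (270,197), the tin at (289,235), and the tray at (422,260) with brass cells on the left and blue on the right. The scene view agrees with this.

```bash
cat >> h.py <<'E'
def plan(x,y,z,yaw=None):
    """yaw = world angle (deg) of tool y. rotation first, then shift in the rotated frame (tool assumed down)"""
    s=observe(); R=np.array(s['tcp_rot']); a=np.degrees(np.arctan2(R[1,1],R[0,1]))
    if yaw is None: yaw=a
    d=(yaw-a+180)%360-180; t=-d; n=int(np.ceil(abs(t)/7.1)) 
    yr=np.radians(yaw); Y=np.array([np.cos(yr),np.sin(yr),0]); Z=np.array([0,0,-1.]); X=np.cross(Y,Z)
    D=np.array([x,y,z])-s['tool_pos']; D=np.array([X@D,Y@D,Z@D])*100; m=int(np.ceil(np.linalg.norm(D)/4.1))
    print('yaw now %.1f; q6 after %.2f; rot rows %d x %.2f ; shift cm total'%(a,np.arctan2(y,x)-yr,n,t/max(n,1)),np.round(D,2),'rows',m,'each',np.round(D/max(m,1),2), 'xy only', np.round(D[:2],2))
E
python3 - <<'E'
from h import *
p=viewer.camera('top')
for z,uv in[(.052,(208,196)),(.052,(181,232)),(.09,(109,116)),(.09,(193,159)),(.09,(62,186))]: print(np.round(toz(p,uv,z),3))
plan(.59,.235,.25,54)
for c in range(3): 0
print(find(p,'housing1_center'),find(p,'post1_center'))
E
```

```text
[0.638 0.209 0.052]
[0.549 0.27  0.052]
[0.827 0.454 0.09 ]
[0.72  0.242 0.09 ]
[0.651 0.551 0.09 ]
yaw now -76.2; q6 after -0.56; rot rows 19 x -6.85 ; shift cm total [13.82 94.04 -1.87] rows 24 each [ 0.58  3.92 -0.08] xy only [13.82 94.04]
[(0.68, [311, 278], [0.4466, -0.0433]), (0.63, [243, 151], [0.759, 0.1307]), (0.23, [288, 237], [0.5434, 0.0143])] [(0.73, [269, 193], [0.645, 0.0609])]
```

Call:
{"method": "jog_arm", "body": {
  "series": [
    [1,0,0,0,0,0,-7.1],
    [1,0,0,0,0,0,-7.1],
    [1,0,0,0,0,0,-7.1],
    [1,0,0,0,0,0,-7.1],
    [1,0,0,0,0,0,-7.1],
    [1,0,0,0,0,0,-7.1],
    [1,0,0,0,0,0,-7.1],
    [1,0,0,0,0,0,-7.1],
    [1,0,0,0,0,0,-7.1],
    [1,0,0,0,0,0,-7.1],
    [1,0,0,0,0,0,-7.1],
    [1,0,0,0,0,0,-7.1]
  ]
}}

```text
t: 2.35
tool_pos: [0.149, -0.607, 0.2313]
tcp_rot: [[-0.162, 0.987, 0.0], [0.987, 0.162, -0.0], [-0.0, -0.0, -1.0]]
contact_force: [0.2, 0.1, -0.5]
width: 0.0853
grasp_force: 0.0
```

Call:
{"method": "jog_arm", "body": {
  "series": [
    [1,0,0,0,0,0,-7.1],
    [1,0,0,0,0,0,-7.1],
    [1,0,0,0,0,0,-7.1],
    [1,0,0,0,0,0,-7.1],
    [1,0,0,0,0,0,-7.1],
    [1,0,0,0,0,0,-7.1],
    [1,0,0,0,0,0,-7.1]
  ]
}}

```text
t: 2.93
tool_pos: [0.149, -0.607, 0.2312]
tcp_rot: [[-0.858, 0.514, -0.0], [0.514, 0.858, 0.0], [0.0, 0.0, -1.0]]
contact_force: [0.5, -0.1, -0.2]
width: 0.0856
grasp_force: 0.0
```

Call:
{"method": "jog_arm", "body": {
  "series": [
    [1,0.23,3.95,-0.08,0,0,0],
    [1,0.23,3.95,-0.08,0,0,0],
    [1,0.23,3.95,-0.08,0,0,0],
    [1,0.23,3.95,-0.08,0,0,0],
    [1,0.23,3.95,-0.08,0,0,0],
    [1,0.23,3.95,-0.08,0,0,0],
    [1,0.23,3.95,-0.08,0,0,0],
    [1,0.23,3.95,-0.08,0,0,0],
    [1,0.23,3.95,-0.08,0,0,0],
    [1,0.23,3.95,-0.08,0,0,0],
    [1,0.23,3.95,-0.08,0,0,0],
    [1,0.23,3.95,-0.08,0,0,0]
  ]
}}

```text
t: 3.93
tool_pos: [0.3723, -0.186, 0.2414]
tcp_rot: [[-0.854, 0.52, 0.001], [0.52, 0.854, -0.001], [-0.001, 0.0, -1.0]]
contact_force: [0.8, 0.4, 0.6]
width: 0.0858
grasp_force: 0.0
```

Call:
{"method": "jog_arm", "body": {
  "series": [
    [1,0.23,3.95,-0.08,0,0,0],
    [1,0.23,3.95,-0.08,0,0,0],
    [1,0.23,3.95,-0.08,0,0,0],
    [1,0.23,3.95,-0.08,0,0,0],
    [1,0.23,3.95,-0.08,0,0,0],
    [1,0.23,3.95,-0.08,0,0,0],
    [1,0.23,3.95,-0.08,0,0,0],
    [1,0.23,3.95,-0.08,0,0,0],
    [1,0.23,3.95,-0.08,0,0,0],
    [1,0.23,3.95,-0.08,0,0,0],
    [1,0.23,3.95,-0.08,0,0,0],
    [1,0.23,3.95,-0.08,0,0,0]
  ]
}}

```text
t: 4.93
tool_pos: [0.595, 0.2337, 0.2505]
tcp_rot: [[-0.855, 0.519, 0.0], [0.519, 0.855, -0.0], [-0.0, 0.0, -1.0]]
contact_force: [0.4, -0.7, -0.1]
width: 0.0855
grasp_force: 0.0
```

Run:
```python
from h import *
st()
p=viewer.camera('wrist'); save(p,'w1.png'); print(np.round(p['extrinsics'],3).tolist()); print(find(p,'cab_drawer0_handle'))
r=spotter.regions_of(p,'cab_drawer0_handle')
print([(x['score'],x['at'],int(x['region'].sum())) for x in r])
```

```text
t 4.93 pos [0.595, 0.2337, 0.2505] R [[-0.855, 0.519, 0.0], [0.519, 0.855, -0.0], [-0.0, 0.0, -1.0]] F [0.4, -0.7, -0.1] w 0.0855 g 0.0
[[0.519, 0.812, 0.267, 0.526], [0.855, -0.493, -0.161, 0.275], [0.001, 0.312, -0.95, 0.393], [0.0, 0.0, 0.0, 1.0]]
[(0.87, [282, 178], [0.594, 0.2378])]
[(0.94, [329.2, 166.9], 10017)]
```

View pics/w1.png

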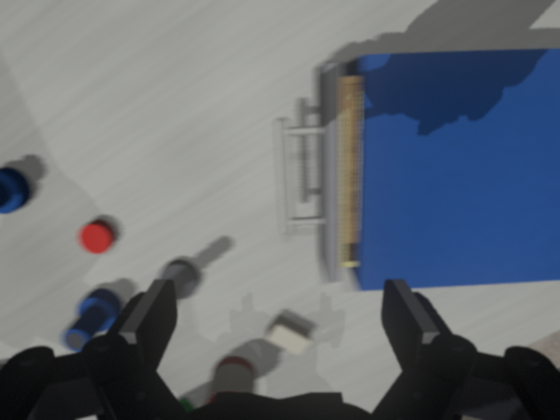

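The bar runs from about (281,121) to (286,235) in the wrist picture, with the drawer face at columns 325–340.

Run:
```python
from h import *
p=viewer.camera('wrist')
a,b=toz(p,(281,121),.052),toz(p,(286.5,235),.052); m=(a+b)/2; d=b-a
print(a,b,m,np.linalg.norm(d),np.degrees(np.arctan2(d[1],d[0])))
c,e=toz(p,(359,56),.09),toz(p,(360,288),.09); d=e-c; print(np.linalg.norm(d),np.degrees(np.arctan2(d[1],d[0])))
plan(m[0],m[1],.05,60)
```

```text
[0.5477708  0.26540101 0.052     ] [0.64756085 0.2120437  0.052     ] [0.59766582 0.23872236 0.052     ] 0.1131594272014534 -28.133226023195895
0.20549750893039476 -26.92977085151845
yaw now 58.8; q6 after -0.67; rot rows 1 x -1.19 ; shift cm total [1.000e-02 7.200e-01 1.997e+01] rows 5 each [0.   0.14 3.99] xy only [0.01 0.72]
```

Call:
{"method": "jog_arm", "body": {
  "series": [
    [-0.43,0,0.57,0,0,0,-3.2],
    [-0.43,0,0,3.5,0,0,0],
    [-0.43,0,0,3.5,0,0,0],
    [-0.43,0,0,3.5,0,0,0],
    [-0.43,0,0,0,0,0,0],
    [-0.43,0,0,0,0,0,0],
    [-0.43,0,0,0,0,0,0]
  ],
  "force": 40
}}

```text
t: 5.72
tool_pos: [0.5984, 0.236, 0.1475]
tcp_rot: [[-0.882, 0.472, 0.002], [0.472, 0.882, 0.001], [-0.002, 0.002, -1.0]]
contact_force: [0.3, -0.7, 0.4]
width: 0.0245
grasp_force: 0.0
```

Run:
```python
from h import *
st()
p=viewer.camera('wrist'); save(p,'w2.png');print(find(p,'cab_drawer0_handle'))
```

```text
t 5.72 pos [0.5984, 0.236, 0.1475] R [[-0.882, 0.472, 0.002], [0.472, 0.882, 0.001], [-0.002, 0.002, -1.0]] F [0.3, -0.7, 0.4] w 0.0245 g 0.0
[(0.66, [276, 209], [0.5943, 0.2362])]
```

View pics/w2.png

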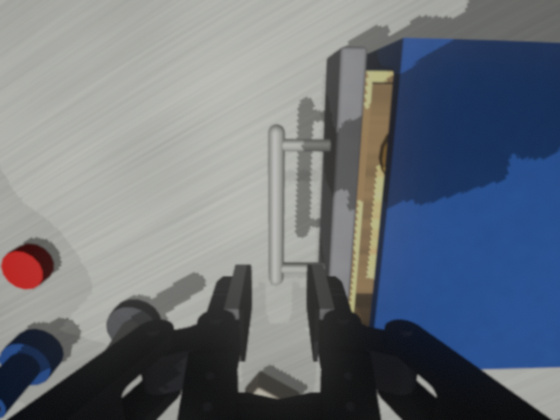

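The bar stands at column 276, rows 126–284, between the fingers, so I'm descending to pinch it and pull.

Call:
{"method": "jog_arm", "body": {
  "series": [
    [-0.43,0.3,-0.17,2.8,0,0,0],
    [-0.43,0,0,2.8,0,0,0],
    [-0.43,0,0,2.8,0,0,0],
    [-0.43,0,0,2.7,0,0,0],
    [-0.43,0,0,0,0,0,0],
    [-1,0,0,0,0,0,0],
    [-1,0,0,0,0,0,0],
    [-1,0,0,0,0,0,0],
    [-1,0,0,0,0,0,0]
  ],
  "force": 50
}}

```text
t: 6.57
tool_pos: [0.5965, 0.237, 0.0372]
tcp_rot: [[-0.882, 0.471, 0.005], [0.471, 0.882, 0.001], [-0.004, 0.004, -1.0]]
contact_force: [1.8, -0.8, 6.6]
width: 0.009
grasp_force: 49.1
```

Call:
{"method": "jog_arm", "body": {
  "series": [
    [-1,0,-1,0,0,0,0],
    [-1,0,-2,0,0,0,0],
    [-1,0,-2,0,0,0,0],
    [-1,0,-2,0,0,0,0],
    [-1,0,-2,0,0,0,0],
    [-1,0,-2,0,0,0,0],
    [-1,0,-2,0,0,0,0],
    [-1,0,-2,0,0,0,0],
    [-1,0,-1,0,0,0,0],
    [-1,0,-0.5,0,0,0,0],
    [-1,0,0,0,0,0,0]
  ]
}}

```text
t: 7.48
tool_pos: [0.5168, 0.09, 0.0371]
tcp_rot: [[-0.881, 0.472, 0.002], [0.472, 0.881, 0.0], [-0.002, 0.001, -1.0]]
contact_force: [-2.2, 0.6, 12.9]
width: 0.0092
grasp_force: 51.0
```

Call:
{"method": "jog_arm", "body": {
  "series": [
    [-0.43,0,0,0,0,0,0],
    [-0.43,0,0,0,0,0,0],
    [-0.43,0,0,0,0,0,0],
    [-0.43,0,0,-2,0,0,0],
    [-0.43,0,0,-4,0,0,0],
    [1,0,0,-4,0,0,0],
    [1,0,0,-4,0,0,0],
    [1,0,0,-4,0,0,0],
    [1,0,0,-4,0,0,0]
  ]
}}

```text
t: 8.23
tool_pos: [0.5149, 0.091, 0.2554]
tcp_rot: [[-0.882, 0.471, -0.002], [0.471, 0.882, -0.0], [0.002, -0.001, -1.0]]
contact_force: [0.4, -0.2, -0.3]
width: 0.0718
grasp_force: 0.0
```

Call:
{"method": "jog_arm", "body": {
  "series": [
    [1,0,0,0,0,0,7],
    [1,0,0,0,0,0,7],
    [1,0,0,0,0,0,7],
    [1,0,0,0,0,0,7],
    [1,0,0,0,0,0,7],
    [1,0,0,0,0,0,7],
    [1,0,0,0,0,0,7],
    [1,0,0,0,0,0,7],
    [1,0,0,0,0,0,7],
    [1,0,0,0,0,0,7],
    [1,0,0,0,0,0,7],
    [1,0,0,0,0,0,7]
  ]
}}

```text
t: 9.23
tool_pos: [0.5153, 0.091, 0.2533]
tcp_rot: [[0.381, 0.924, -0.003], [0.924, -0.381, -0.0], [-0.001, -0.002, -1.0]]
contact_force: [-0.1, 0.9, 0.4]
width: 0.0854
grasp_force: 0.0
```

Call:
{"method": "jog_arm", "body": {
  "series": [
    [1,0,0,0,0,0,6],
    [1,0,0,0,0,0,0]
  ]
}}

```text
t: 9.4
tool_pos: [0.5153, 0.091, 0.2534]
tcp_rot: [[0.472, 0.881, -0.002], [0.881, -0.472, -0.0], [-0.001, -0.002, -1.0]]
contact_force: [-0.9, 0.2, -0.5]
width: 0.0852
grasp_force: 0.0
```

Run:
```python
from h import *
st()
for c in('wrist','top'):
  p=viewer.camera(c); save(p,c+'3.png')
  for n in('cab_drawer0_handle','follower1_center','housing1_center','post1_center','wax_tin'): print(c,n,find(p,n))
```

```text
t 9.4 pos [0.5153, 0.091, 0.2534] R [[0.472, 0.881, -0.002], [0.881, -0.472, -0.0], [-0.001, -0.002, -1.0]] F [-0.9, 0.2, -0.5] w 0.0852 g 0.0
wrist cab_drawer0_handle [(0.55, [280, 179], [0.5156, 0.0913])]
wrist follower1_center [(0.95, [244, 68], [0.5354, 0.1976])]
wrist housing1_center [(0.56, [287, 305], [0.4514, -0.0472]), (0.21, [419, 150], [0.6521, 0.0487])]
wrist post1_center [(0.77, [421, 152], [0.6443, 0.0557])]
wrist wax_tin [(0.73, [335, 215], [0.547, 0.0134]), (0.72, [407, 375], [0.5355, -0.2466])]
top cab_drawer0_handle [(0.92, [254, 247], [0.5164, 0.093])]
top follower1_center [(0.52, [210, 240], [0.5306, 0.2012])]
top housing1_center [(0.86, [310, 278], [0.4465, -0.0409]), (0.48, [211, 240], [0.5316, 0.1993])]
top post1_center [(0.44, [269, 191], [0.6487, 0.0607])]
top wax_tin [(0.49, [288, 236], [0.5499, 0.0136])]
```

View pics/wrist3.png

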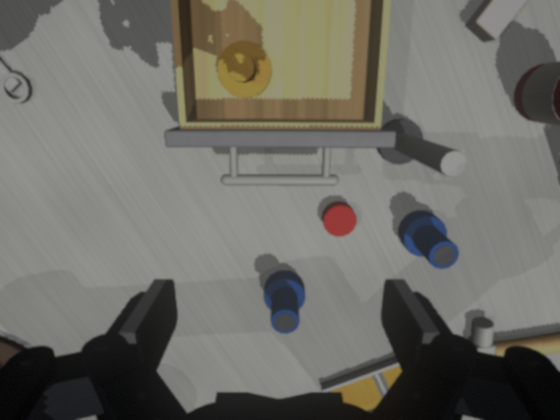

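One brass follower is seen at (244,68), left side of the drawer near its front. The rest of the drawer needs a look from farther in.

Call:
{"method": "jog_arm", "body": {
  "series": [
    [1,3.5,-1.1,0,0,0,0],
    [1,3.5,-1.1,0,0,0,0],
    [1,3.5,-1.1,0,0,0,0],
    [1,0,0,0,0,0,0]
  ]
}}

```text
t: 10.33
tool_pos: [0.5375, 0.2046, 0.2549]
tcp_rot: [[0.468, 0.884, 0.002], [0.884, -0.468, 0.004], [0.005, -0.0, -1.0]]
contact_force: [-0.2, -0.6, -0.1]
width: 0.0853
grasp_force: 0.0
```

Run:
```python
from h import *
s=st()
p=viewer.camera('wrist'); save(p,'w4.png')
for n in('cab_drawer0_handle','follower1_center'): print(n,find(p,n))
f=find(p,'follower1_center')[0][2]; plan(*f,.06)
```

```text
t 10.33 pos [0.5375, 0.2046, 0.2549] R [[0.468, 0.884, 0.002], [0.884, -0.468, 0.004], [0.005, -0.0, -1.0]] F [-0.2, -0.6, -0.1] w 0.0853 g 0.0
cab_drawer0_handle [(0.64, [311, 279], [0.5177, 0.0926])]
follower1_center [(0.95, [281, 188], [0.535, 0.1956])]
yaw now -28.1; q6 after 0.84; rot rows 0 x -0.00 ; shift cm total [-0.32  0.03 19.42] rows 5 each [-0.06  0.01  3.88] xy only [-0.32  0.03]
```

View pics/w4.png

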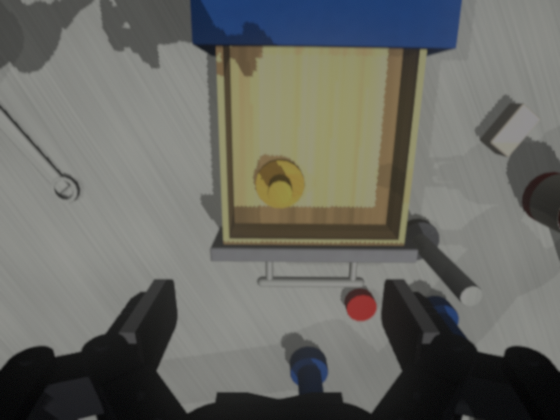

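Only one follower is in the drawer (disc at (279,181), hub top (281,190)), so follower2 is absent. I'll descend part way and check.

Call:
{"method": "jog_arm", "body": {
  "series": [
    [0.03,-0.6,0,3.5,0,0,0],
    [0.03,0,0,3.5,0,0,0],
    [0.03,0,0,3.5,0,0,0],
    [0.03,0,0,0,0,0,0],
    [0.03,0,0,0,0,0,0]
  ]
}}

```text
t: 10.95
tool_pos: [0.5317, 0.192, 0.1476]
tcp_rot: [[0.472, 0.881, -0.006], [0.881, -0.472, -0.002], [-0.004, -0.004, -1.0]]
contact_force: [-0.3, -0.3, 1.3]
width: 0.0439
grasp_force: 0.0
```

Run:
```python
from h import *
s=st()
p=viewer.camera('wrist'); save(p,'w5.png')
f=find(p,'follower1_center'); print(f)
c=np.mean(np.argwhere(spotter.regions_of(p,'follower1_center')[0]['region']),0)[::-1]; print(c)
plan(*f[0][2],.04)
```

```text
t 10.95 pos [0.5317, 0.192, 0.1476] R [[0.472, 0.881, -0.006], [0.881, -0.472, -0.002], [-0.004, -0.004, -1.0]] F [-0.3, -0.3, 1.3] w 0.0439 g 0.0
[(0.81, [277, 202], [0.5331, 0.1986])]
[279.09228687 195.31312585]
yaw now -28.1; q6 after 0.85; rot rows 0 x -0.00 ; shift cm total [ 0.28 -0.48 11.24] rows 3 each [ 0.09 -0.16  3.75] xy only [ 0.28 -0.48]
```

View pics/w5.png

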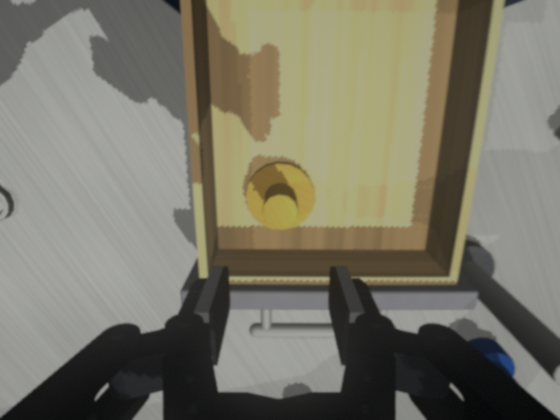

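The disc is centred at (280,195) and the hub top at (282,211), with enough room to the left wall.

Call:
{"method": "jog_arm", "body": {
  "series": [
    [0.03,0.25,-0.2,2.7,0,0,0],
    [0.03,0,0,2.7,0,0,0],
    [0.03,0,0,2.7,0,0,0],
    [0.03,0,0,2.6,0,0,0],
    [0.03,0,0,0,0,0,0],
    [-1,0,0,0,0,0,0],
    [-1,0,0,0,0,0,0],
    [-1,0,0,0,0,0,0],
    [-1,0,0,0,0,0,0],
    [-1,0,0,0,0,0,0]
  ],
  "force": 50
}}

```text
t: 11.93
tool_pos: [0.5353, 0.1976, 0.045]
tcp_rot: [[0.471, 0.882, 0.005], [0.882, -0.471, 0.001], [0.003, 0.004, -1.0]]
contact_force: [-0.5, -0.1, 4.4]
width: 0.0223
grasp_force: 49.6
```

Call:
{"method": "jog_arm", "body": {
  "series": [
    [-1,0,0,-1,0,0,0],
    [-1,0,0,-3,0,0,0],
    [-1,0,0,-4,0,0,0],
    [-1,0,0,-4,0,0,0],
    [-1,0,0,-4,0,0,0],
    [-1,0,0,-4,0,0,0]
  ]
}}

```text
t: 12.43
tool_pos: [0.5319, 0.1967, 0.2443]
tcp_rot: [[0.471, 0.882, -0.001], [0.882, -0.471, -0.0], [-0.001, -0.001, -1.0]]
contact_force: [0.6, 0.0, -3.8]
width: 0.0223
grasp_force: 49.3
```

Run:
```python
from h import *
p=viewer.camera('top')
# tray from colour fits: project network estimates of all cells + tray
for n in('tray_mid','follower_cell1','post_cell1','housing_cell1'): print(n,find(p,n))
im=p['img'][225:297,374:474].astype(int)
r,g,b=im[...,0],im[...,1],im[...,2]
for nm,m in(('brass',(r>b+90)),('blue',(b>r+50)),('white',(abs(r-b)<25)&(r>155))):
    n,l,s,c=cv2.connectedComponentsWithStats(m.astype('uint8'))
    for i in range(1,n):
        if s[i,4]>250: print(nm,s[i].tolist(),np.round(toz(p,c[i]+[374,225],.005)[:2],4))
st(); plan(.545,-.24,.25)
```

```text
tray_mid [(0.78, [421, 258], [0.4987, -0.3149])]
follower_cell1 [(0.89, [394, 274], [0.4575, -0.2457]), (0.79, [390, 243], [0.535, -0.2386]), (0.48, [421, 272], [0.4634, -0.3131])]
post_cell1 [(0.68, [424, 243], [0.5349, -0.3224]), (0.59, [421, 274], [0.4605, -0.3122])]
housing_cell1 [(0.73, [452, 278], [0.4511, -0.3858]), (0.72, [455, 249], [0.5222, -0.3985])]
brass [7, 5, 24, 25, 545] [ 0.5359 -0.2461]
brass [6, 35, 25, 26, 566] [ 0.4618 -0.2423]
blue [68, 9, 25, 26, 611] [ 0.5274 -0.3958]
blue [68, 39, 25, 27, 624] [ 0.4528 -0.3915]
white [0, 0, 100, 72, 917] [ 0.4787 -0.346 ]
white [38, 7, 24, 26, 554] [ 0.5322 -0.3213]
white [37, 38, 25, 25, 580] [ 0.4573 -0.3165]
t 12.68 pos [0.532, 0.1966, 0.2419] R [[0.471, 0.882, -0.002], [0.882, -0.471, -0.0], [-0.001, -0.001, -1.0]] F [-0.1, -0.5, -2.8] w 0.0222 g 49.556429386138916
yaw now -28.1; q6 after 0.08; rot rows 0 x -0.00 ; shift cm total [-37.9   21.72  -0.81] rows 11 each [-3.45  1.97 -0.07] xy only [-37.9   21.72]
```

Call:
{"method": "jog_arm", "body": {
  "series": [
    [-1,-3.53,1.93,0,0,0,0],
    [-1,-3.53,1.93,0,0,0,0],
    [-1,-3.53,1.93,0,0,0,0],
    [-1,-3.53,1.93,0,0,0,0],
    [-1,-3.53,1.93,0,0,0,0],
    [-1,-3.53,1.93,0,0,0,0],
    [-1,-3.53,1.93,0,0,0,0],
    [-1,-3.53,1.93,0,0,0,0],
    [-1,-3.53,1.93,0,0,0,0],
    [-1,-3.53,1.93,0,0,0,0],
    [-1,-3.53,1.93,0,0,0,0],
    [-1,0,0,0,0,0,0]
  ]
}}

```text
t: 13.68
tool_pos: [0.5352, -0.2524, 0.2391]
tcp_rot: [[0.476, 0.879, -0.005], [0.879, -0.476, -0.003], [-0.005, -0.003, -1.0]]
contact_force: [0.4, 1.0, -2.2]
width: 0.0224
grasp_force: 49.6
```

Run:
```python
from h import *
s=st(); p=viewer.camera('wrist'); save(p,'w6.png')
for n in('tray_mid','follower_cell1','post_cell1','housing_cell1'): print(n,find(p,n))
plan(.536,-.246,.03)
```

```text
t 13.68 pos [0.5352, -0.2524, 0.2391] R [[0.476, 0.879, -0.005], [0.879, -0.476, -0.003], [-0.005, -0.003, -1.0]] F [0.4, 1.0, -2.2] w 0.0224 g 49.61619257926941
tray_mid []
follower_cell1 [(0.85, [276, 167], [0.5349, -0.2458]), (0.72, [213, 195], [0.4594, -0.24])]
post_cell1 [(0.82, [306, 226], [0.5323, -0.3205])]
housing_cell1 [(0.57, [330, 282], [0.5246, -0.397])]
yaw now -28.0; q6 after 0.06; rot rows 0 x -0.00 ; shift cm total [-0.21  0.08 21.04] rows 6 each [-0.04  0.01  3.51] xy only [-0.21  0.08]
```

View pics/w6.png

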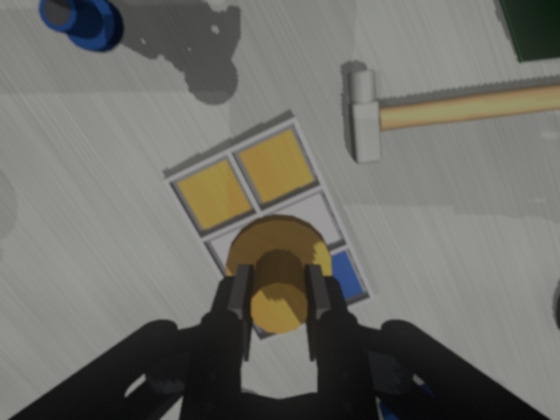

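The follower is held squarely between the fingers, and the far brass cell is at (276,167), clear of anything else. Placing it.

Call:
{"method": "jog_arm", "body": {
  "series": [
    [-1,-0.2,0.08,3.5,0,0,0],
    [-1,0,0,3.5,0,0,0],
    [-1,0,0,3.5,0,0,0],
    [-1,0,0,3.5,0,0,0],
    [-1,0,0,3,0,0,0],
    [-1,0,0,2,0,0,0],
    [-1,0,0,1,0,0,0],
    [-1,0,0,0.5,0,0,0],
    [-1,0,0,0.4,0,0,0],
    [-1,0,0,0,0,0,0],
    [-1,0,0,0,0,0,0]
  ]
}}

```text
t: 14.85
tool_pos: [0.5386, -0.2481, 0.035]
tcp_rot: [[0.471, 0.882, 0.002], [0.882, -0.471, -0.001], [-0.0, 0.003, -1.0]]
contact_force: [-0.3, 0.8, -2.2]
width: 0.0222
grasp_force: 49.8
```

Run:
```python
from h import *
s=st(); plan(.536,-.246,.028)
```

```text
t 14.85 pos [0.5386, -0.2481, 0.035] R [[0.471, 0.882, 0.002], [0.882, -0.471, -0.001], [-0.0, 0.003, -1.0]] F [-0.3, 0.8, -2.2] w 0.0222 g 49.78687226772308
yaw now -28.1; q6 after 0.06; rot rows 0 x -0.00 ; shift cm total [ 0.06 -0.33  0.7 ] rows 1 each [ 0.06 -0.33  0.7 ] xy only [ 0.06 -0.33]
```

Still hanging (weight in the force reading). Down until contact, then release.

Call:
{"method": "jog_arm", "body": {
  "series": [
    [-1,0.05,-0.3,0.2,0,0,0],
    [-1,0,0,0.2,0,0,0],
    [-1,0,0,0.15,0,0,0],
    [-1,0,0,0,0,0,0],
    [-1,0,0,0,0,0,0]
  ]
}}

```text
t: 15.27
tool_pos: [0.5349, -0.246, 0.0282]
tcp_rot: [[0.471, 0.882, 0.0], [0.882, -0.471, -0.0], [-0.0, 0.0, -1.0]]
contact_force: [-0.8, -0.2, -1.7]
width: 0.0221
grasp_force: 49.9
```

Call:
{"method": "jog_arm", "body": {
  "series": [
    [-1,0,0,0.12,0,0,0],
    [-1,0,0,0,0,0,0],
    [0.1,0,0,0,0,0,0],
    [0.1,0,0,0,0,0,0],
    [0.1,0,0,0,0,0,0],
    [0.1,0,0,-2,0,0,0],
    [0.1,0,0,-3,0,0,0],
    [0.1,0,0,-4,0,0,0],
    [0.1,0,0,-4,0,0,0],
    [0.1,0,0,-4,0,0,0],
    [0.1,0,0,-4,0,0,0],
    [0.1,0,0,-1,0,0,0]
  ]
}}

```text
t: 16.27
tool_pos: [0.5389, -0.248, 0.2553]
tcp_rot: [[0.471, 0.882, 0.012], [0.882, -0.471, -0.007], [-0.0, 0.014, -1.0]]
contact_force: [0.7, -0.9, 1.5]
width: 0.0465
grasp_force: 0.0
```

Run:
```python
from h import *
s=st(); p=viewer.camera('top')
im=p['img'].astype(int);m=((im[...,2]>im[...,0]+40)).astype('uint8'); m[:, :220]=0; m[:,360:]=0
n,l,S,c=cv2.connectedComponentsWithStats(m)
for i in range(1,n):
    if S[i,4]>60: print(S[i].tolist(),c[i],np.round(toz(p,c[i],.03),3))
for n in('housing1_center','follower1_center'): print(n,find(p,n,.036 if n[0]=='h' else .0265))
p=viewer.camera('wrist'); print('follower wrist',find(p,'follower1_center',.0265))
plan(.449,-.045,.25)
```

```text
t 16.27 pos [0.5389, -0.248, 0.2553] R [[0.471, 0.882, 0.012], [0.882, -0.471, -0.007], [-0.0, 0.014, -1.0]] F [0.7, -0.9, 1.5] w 0.0465 g 0.0
[316, 87, 44, 41, 1551] [338.69890393 106.35783366] [ 0.883 -0.113  0.03 ]
[304, 195, 20, 20, 231] [313.58441558 205.01298701] [ 0.623 -0.049  0.03 ]
[301, 266, 20, 20, 251] [310.19920319 275.79282869] [ 0.451 -0.041  0.03 ]
housing1_center [(0.68, [311, 274], [0.456, -0.0432])]
follower1_center [(0.76, [393, 244], [0.5301, -0.2412])]
follower wrist [(0.57, [279, 175], [0.5362, -0.246])]
yaw now -28.1; q6 after 0.39; rot rows 0 x -0.00 ; shift cm total [ 13.67 -16.88  -0.57] rows 6 each [ 2.28 -2.81 -0.1 ] xy only [ 13.67 -16.88]
```

Call:
{"method": "jog_arm", "body": {
  "series": [
    [0.3,2.28,-2.81,0,0,0,0],
    [0.3,2.28,-2.81,0,0,0,0],
    [0.3,2.28,-2.81,0,0,0,0],
    [0.3,2.28,-2.81,0,0,0,0],
    [0.3,2.28,-2.81,0,0,0,0],
    [0.3,2.28,-2.81,0,0,0,0],
    [0.3,0,0,0,0,0,0],
    [0.3,0,0,0,0,0,0]
  ]
}}

```text
t: 17.18
tool_pos: [0.4484, -0.0442, 0.2441]
tcp_rot: [[0.468, 0.884, -0.005], [0.884, -0.468, 0.001], [-0.002, -0.005, -1.0]]
contact_force: [-0.5, 0.2, 1.0]
width: 0.0557
grasp_force: 0.0
```

```bash
cat >> h.py <<'E'
def seg(p,m,z,amin=200):
    n,l,S,c=cv2.connectedComponentsWithStats(m.astype('uint8'))
    for i in range(1,n):
        if S[i,4]>amin: print('seg',S[i].tolist(),np.round(c[i]),np.round(toz(p,c[i],z)[:2],4))
E
python3 - <<'E'
from h import *
s=st(); p=viewer.camera('wrist'); save(p,'w7.png')
f=find(p,'housing1_center'); print(f)
im=p['img'].astype(int); seg(p,im[...,2]>im[...,0]+35,.036)
plan(*f[0][2],.055)
E
```

```text
t 17.18 pos [0.4484, -0.0442, 0.2441] R [[0.468, 0.884, -0.005], [0.884, -0.468, 0.001], [-0.002, -0.005, -1.0]] F [-0.5, 0.2, 1.0] w 0.0557 g 0.0
[(0.66, [341, 75], [0.5433, 0.0151]), (0.57, [280, 176], [0.4493, -0.0419])]
seg [451, 80, 35, 37, 456] [467.  98.] [ 0.6406 -0.0575]
seg [420, 92, 37, 31, 433] [433. 111.] [ 0.6073 -0.0541]
seg [258, 151, 47, 50, 790] [285. 176.] [ 0.4537 -0.0445]
seg [406, 393, 23, 16, 234] [415. 401.] [ 0.4659 -0.378 ]
yaw now -28.1; q6 after 0.52; rot rows 0 x -0.00 ; shift cm total [ 9.78  5.35 19.03] rows 6 each [1.63 0.89 3.17] xy only [9.78 5.35]
```

View pics/w7.png

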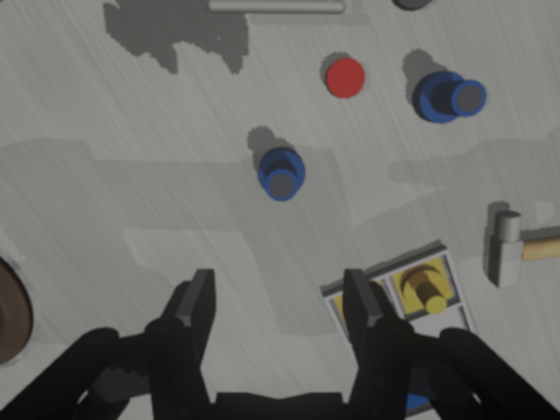

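The near housing is at (281,178), directly below the gripper. The tin at (345,77) is clear.

Call:
{"method": "jog_arm", "body": {
  "series": [
    [0.3,0.2,0,3.5,0,0,0],
    [0.3,0,0,3.5,0,0,0],
    [0.3,0,0,3.5,0,0,0],
    [0.3,0,0,3.5,0,0,0],
    [0.3,0,0,3,0,0,0],
    [0.3,0,0,2,0,0,0],
    [0.3,0,0,1.5,0,0,0],
    [0.3,0,0,0,0,0,0],
    [-1,0,0,0,0,0,0],
    [-1,0,0,0,0,0,0],
    [-1,0,0,0,0,0,0],
    [-1,0,0,0,0,0,0]
  ],
  "force": 50
}}

```text
t: 18.28
tool_pos: [0.4524, -0.0444, 0.0426]
tcp_rot: [[0.471, 0.882, 0.002], [0.882, -0.471, -0.0], [0.001, 0.002, -1.0]]
contact_force: [0.9, 0.1, -2.0]
width: 0.0296
grasp_force: 49.4
```

Call:
{"method": "jog_arm", "body": {
  "series": [
    [-1,0,0,0,0,0,0],
    [-1,0,0,-1,0,0,0],
    [-1,0,0,-3,0,0,0],
    [-1,0,0,-4,0,0,0],
    [-1,0,0,-4,0,0,0],
    [-1,0,0,-4,0,0,0],
    [-1,0,0,0,0,0,0]
  ]
}}

```text
t: 18.87
tool_pos: [0.458, -0.0451, 0.2117]
tcp_rot: [[0.471, 0.882, 0.019], [0.882, -0.471, -0.004], [0.006, 0.018, -1.0]]
contact_force: [1.9, -0.2, -2.2]
width: 0.0295
grasp_force: 50.4
```

Run:
```python
from h import *
s=st(); plan(.453,-.3915,.2)
```

```text
t 18.87 pos [0.458, -0.0451, 0.2117] R [[0.471, 0.882, 0.019], [0.882, -0.471, -0.004], [0.006, 0.018, -1.0]] F [1.9, -0.2, -2.2] w 0.0295 g 50.39836406707764
yaw now -28.1; q6 after -0.22; rot rows 0 x -0.00 ; shift cm total [-30.8   15.87   1.17] rows 9 each [-3.42  1.76  0.13] xy only [-30.8   15.87]
```

Call:
{"method": "jog_arm", "body": {
  "series": [
    [-1,-3.42,1.76,0,0,0,0],
    [-1,-3.42,1.76,0,0,0,0],
    [-1,-3.42,1.76,0,0,0,0],
    [-1,-3.42,1.76,0,0,0,0],
    [-1,-3.42,1.76,0,0,0,0],
    [-1,-3.42,1.76,0,0,0,0],
    [-1,-3.42,1.76,0,0,0,0],
    [-1,-3.42,1.76,0,0,0,0],
    [-1,-3.42,1.76,0,0,0,0],
    [-1,0,0,0,0,0,0],
    [-1,0,0,0,0,0,0],
    [-1,0,0,0,0,0,0]
  ]
}}

```text
t: 19.87
tool_pos: [0.4456, -0.3893, 0.2013]
tcp_rot: [[0.472, 0.882, -0.001], [0.882, -0.472, 0.002], [0.001, -0.002, -1.0]]
contact_force: [-0.2, -0.0, -2.6]
width: 0.0298
grasp_force: 50.4
```

Run:
```python
from h import *
s=st(); plan(.453,-.3915,.048)
```

```text
t 19.87 pos [0.4456, -0.3893, 0.2013] R [[0.472, 0.882, -0.001], [0.882, -0.472, 0.002], [0.001, -0.002, -1.0]] F [-0.2, -0.0, -2.6] w 0.0298 g 50.431551933288574
yaw now -28.1; q6 after -0.22; rot rows 0 x -0.00 ; shift cm total [ 0.16  0.75 15.33] rows 4 each [0.04 0.19 3.83] xy only [0.16 0.75]
```

Call:
{"method": "jog_arm", "body": {
  "series": [
    [-1,0.16,0.75,3,0,0,0],
    [-1,0,0,3.5,0,0,0],
    [-1,0,0,3.5,0,0,0],
    [-1,0,0,2.5,0,0,0],
    [-1,0,0,1.5,0,0,0],
    [-1,0,0,0.6,0,0,0],
    [-1,0,0,0.3,0,0,0],
    [-1,0,0,0,0,0,0],
    [-1,0,0,0,0,0,0],
    [-1,0,0,0,0,0,0]
  ]
}}

```text
t: 20.7
tool_pos: [0.4549, -0.3931, 0.0547]
tcp_rot: [[0.471, 0.882, 0.003], [0.882, -0.471, -0.002], [-0.001, 0.003, -1.0]]
contact_force: [-0.1, -0.1, -3.4]
width: 0.0297
grasp_force: 50.5
```

Call:
{"method": "jog_arm", "body": {
  "series": [
    [-1,0,-0.2,0.2,0,0,0],
    [-1,0,0,0.2,0,0,0],
    [-1,0,0,0.1,0,0,0],
    [-1,0,0,0,0,0,0],
    [-1,0,0,0,0,0,0]
  ]
}}

```text
t: 21.12
tool_pos: [0.4517, -0.3913, 0.0477]
tcp_rot: [[0.471, 0.882, -0.0], [0.882, -0.471, 0.0], [0.0, -0.0, -1.0]]
contact_force: [0.1, -0.3, -2.6]
width: 0.0296
grasp_force: 50.5
```

Call:
{"method": "jog_arm", "body": {
  "series": [
    [-1,0,0,0.1,0,0,0],
    [-1,0,0,0,0,0,0],
    [-1,0,0,0,0,0,0]
  ]
}}

```text
t: 21.37
tool_pos: [0.4519, -0.3915, 0.0472]
tcp_rot: [[0.471, 0.882, 0.0], [0.882, -0.471, -0.0], [-0.0, 0.0, -1.0]]
contact_force: [-1.4, 0.3, 1.0]
width: 0.0295
grasp_force: 50.8
```

Call:
{"method": "jog_arm", "body": {
  "series": [
    [0.2,0,0,0,0,0,0],
    [0.2,0,0,0,0,0,0],
    [0.2,0,0,0,0,0,0],
    [0.2,0,0,-2,0,0,0],
    [0.2,0,0,-3,0,0,0],
    [0.2,0,0,-4,0,0,0],
    [0.2,0,0,-4,0,0,0],
    [0.2,0,0,-4,0,0,0],
    [0.2,0,0,-3,0,0,0],
    [0.2,0,0,0,0,0,0],
    [0.2,0,0,0,0,0,0]
  ]
}}

```text
t: 22.28
tool_pos: [0.4533, -0.3927, 0.2502]
tcp_rot: [[0.471, 0.882, 0.005], [0.882, -0.471, -0.005], [-0.002, 0.007, -1.0]]
contact_force: [-1.1, -0.6, -1.4]
width: 0.0515
grasp_force: 0.0
```

Run:
```python
from h import *
s=st(); p=viewer.camera('wrist'); save(p,'w8.png')
print(find(p,'housing1_center',.041))
p=viewer.camera('top'); print(find(p,'housing1_center'))
im=p['img'].astype(int);m=((im[...,2]>im[...,0]+40)); m[:, :220]=0; m[:180]=0;m[:,360:]=0; seg(p,m,.03,60)
plan(.617,-.045,.25)
```

```text
t 22.28 pos [0.4533, -0.3927, 0.2502] R [[0.471, 0.882, 0.005], [0.882, -0.471, -0.005], [-0.002, 0.007, -1.0]] F [-1.1, -0.6, -1.4] w 0.0515 g 0.0
[]
[(0.57, [458, 275], [0.4588, -0.3901])]
seg [304, 195, 20, 20, 227] [314. 205.] [ 0.623  -0.0488]
yaw now -28.1; q6 after 0.42; rot rows 0 x -0.00 ; shift cm total [38.28 -1.6  -0.57] rows 10 each [ 3.83 -0.16 -0.06] xy only [38.28 -1.6 ]
```

View pics/w8.png

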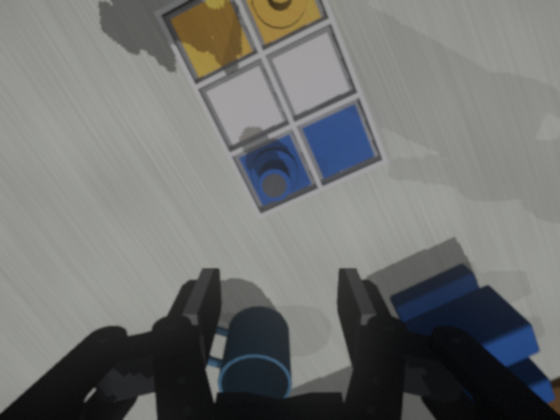

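The first housing stands upright in the near blue cell at (273,172), centred. On to the second housing.

Call:
{"method": "jog_arm", "body": {
  "series": [
    [0.3,3.83,-0.16,0,0,0,0],
    [0.3,3.83,-0.16,0,0,0,0],
    [0.3,3.83,-0.16,0,0,0,0],
    [0.3,3.83,-0.16,0,0,0,0],
    [0.3,3.83,-0.16,0,0,0,0],
    [0.3,3.83,-0.16,0,0,0,0],
    [0.3,3.83,-0.16,0,0,0,0],
    [0.3,3.83,-0.16,0,0,0,0],
    [0.3,3.83,-0.16,0,0,0,0],
    [0.3,3.83,-0.16,0,0,0,0],
    [0.3,0,0,0,0,0,0],
    [0.3,0,0,0,0,0,0]
  ]
}}

```text
t: 23.48
tool_pos: [0.6176, -0.0437, 0.2443]
tcp_rot: [[0.467, 0.884, -0.004], [0.884, -0.467, 0.0], [-0.002, -0.004, -1.0]]
contact_force: [-0.3, -0.3, -0.5]
width: 0.0557
grasp_force: 0.0
```

Run:
```python
from h import *
s=st(); p=viewer.camera('wrist'); save(p,'w9.png')
f=find(p,'housing1_center'); print(f, find(p,'post1_center'))
im=p['img'].astype(int); seg(p,im[...,2]>im[...,0]+35,.036)
print([ (x['at'],np.round(toz(p,x['at'],.036)[:2],4)) for x in spotter.regions_of(p,'housing1_center')[:2]])
plan(*f[0][2],.038)
```

```text
t 23.48 pos [0.6176, -0.0437, 0.2443] R [[0.467, 0.884, -0.004], [0.884, -0.467, 0.0], [-0.002, -0.004, -1.0]] F [-0.3, -0.3, -0.5] w 0.0557 g 0.0
[] [(0.6, [251, 65], [0.6448, 0.0589])]
seg [266, 154, 47, 51, 817] [293. 180.] [ 0.6285 -0.0513]
[]Traceback (most recent call last):
  File "<stdin>", line 6, in <module>
IndexError: list index out of range
```

View pics/w9.png

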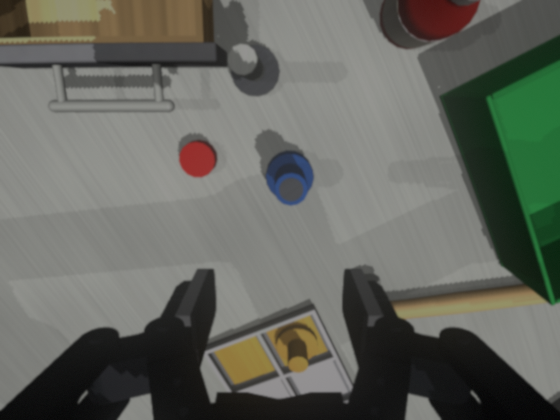

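The second housing is at (290,178), about 8 mm to tool +y. The tin at (197,158) and the post are clear.

Call:
{"method": "jog_arm", "body": {
  "series": [
    [0.3,-0.2,0.8,3.5,0,0,0],
    [0.3,0,0,3.5,0,0,0],
    [0.3,0,0,3.5,0,0,0],
    [0.3,0,0,3.5,0,0,0],
    [0.3,0,0,3,0,0,0],
    [0.3,0,0,2,0,0,0],
    [0.3,0,0,1.2,0,0,0],
    [0.3,0,0,0,0,0,0],
    [-1,0,0,0,0,0,0],
    [-1,0,0,0,0,0,0],
    [-1,0,0,0,0,0,0],
    [-1,0,0,0,0,0,0]
  ],
  "force": 50
}}

```text
t: 24.68
tool_pos: [0.6259, -0.0519, 0.0469]
tcp_rot: [[0.471, 0.882, 0.004], [0.882, -0.471, -0.001], [0.001, 0.004, -1.0]]
contact_force: [0.1, -0.6, 1.6]
width: 0.0292
grasp_force: 49.6
```

Call:
{"method": "jog_arm", "body": {
  "series": [
    [-1,0,0,0,0,0,0],
    [-1,0,0,-1,0,0,0],
    [-1,0,0,-3,0,0,0],
    [-1,0,0,-4,0,0,0],
    [-1,0,0,-4,0,0,0],
    [-1,0,0,-4,0,0,0],
    [-1,0,0,0,0,0,0],
    [-1,0,0,0,0,0,0]
  ]
}}

```text
t: 25.35
tool_pos: [0.6267, -0.0516, 0.2094]
tcp_rot: [[0.471, 0.882, 0.008], [0.882, -0.471, -0.001], [0.003, 0.008, -1.0]]
contact_force: [0.0, 0.4, -3.7]
width: 0.0294
grasp_force: 50.2
```

Run:
```python
from h import *
s=st(); plan(.5274,-.396,.2)
```

```text
t 25.35 pos [0.6267, -0.0516, 0.2094] R [[0.471, 0.882, 0.008], [0.882, -0.471, -0.001], [0.003, 0.008, -1.0]] F [0.0, 0.4, -3.7] w 0.0294 g 50.18113553524017
yaw now -28.1; q6 after -0.15; rot rows 0 x -0.00 ; shift cm total [-35.06   7.46   0.94] rows 9 each [-3.9   0.83  0.1 ] xy only [-35.06   7.46]
```

Call:
{"method": "jog_arm", "body": {
  "series": [
    [-1,-3.9,0.83,0,0,0,0],
    [-1,-3.9,0.83,0,0,0,0],
    [-1,-3.9,0.83,0,0,0,0],
    [-1,-3.9,0.83,0,0,0,0],
    [-1,-3.9,0.83,0,0,0,0],
    [-1,-3.9,0.83,0,0,0,0],
    [-1,-3.9,0.83,0,0,0,0],
    [-1,-3.9,0.83,0,0,0,0],
    [-1,-3.9,0.83,0,0,0,0],
    [-1,0,0,0,0,0,0],
    [-1,0,0,0,0,0,0],
    [-1,0,0,0,0,0,0]
  ]
}}

```text
t: 26.35
tool_pos: [0.5232, -0.395, 0.202]
tcp_rot: [[0.472, 0.882, -0.004], [0.882, -0.472, 0.004], [0.002, -0.005, -1.0]]
contact_force: [-0.1, 0.4, -3.2]
width: 0.0293
grasp_force: 49.9
```

Run:
```python
from h import *
s=st(); plan(.5274,-.396,.052)
p=viewer.camera('wrist'); print(find(p,'housing_cell1'),find(p,'post_cell1'),find(p,'housing1_center',.2))
```

```text
t 26.35 pos [0.5232, -0.395, 0.202] R [[0.472, 0.882, -0.004], [0.882, -0.472, 0.004], [0.002, -0.005, -1.0]] F [-0.1, 0.4, -3.2] w 0.0293 g 49.94616508483887
yaw now -28.2; q6 after -0.15; rot rows 0 x -0.00 ; shift cm total [ 0.11  0.42 15.  ] rows 4 each [0.03 0.1  3.75] xy only [0.11 0.42]
[(0.86, [284, 182], [0.5263, -0.397]), (0.42, [252, 109], [0.533, -0.3232])] [(0.93, [180, 141], [0.4593, -0.3162]), (0.81, [251, 110], [0.5311, -0.3236]), (0.39, [135, 68], [0.4582, -0.2424])] [(0.91, [209, 223], [0.5095, -0.3566]), (0.72, [177, 140], [0.5165, -0.3204])]
```

Call:
{"method": "jog_arm", "body": {
  "series": [
    [-1,0.1,0.35,3,0,0,0],
    [-1,0,0,3.5,0,0,0],
    [-1,0,0,3.5,0,0,0],
    [-1,0,0,2.5,0,0,0],
    [-1,0,0,1.3,0,0,0],
    [-1,0,0,0.5,0,0,0],
    [-1,0,-0.1,0.3,0,0,0],
    [-1,0,0,0,0,0,0],
    [-1,0,0,0,0,0,0],
    [-1,0,0,0,0,0,0],
    [-1,0,0,0,0,0,0]
  ]
}}

```text
t: 27.47
tool_pos: [0.5286, -0.3976, 0.0608]
tcp_rot: [[0.471, 0.882, 0.003], [0.882, -0.471, -0.002], [-0.001, 0.003, -1.0]]
contact_force: [-0.4, -0.2, -2.6]
width: 0.0297
grasp_force: 50.1
```

Call:
{"method": "jog_arm", "body": {
  "series": [
    [-1,0.1,0,0.3,0,0,0],
    [-1,0,0,0.3,0,0,0],
    [-1,0,0,0.2,0,0,0],
    [-1,0,0,0,0,0,0],
    [-1,0,0,0,0,0,0],
    [-1,0,0,0,0,0,0]
  ]
}}

```text
t: 27.97
tool_pos: [0.5281, -0.3959, 0.0519]
tcp_rot: [[0.471, 0.882, 0.0], [0.882, -0.471, -0.0], [-0.0, 0.0, -1.0]]
contact_force: [-1.9, 1.5, 5.5]
width: 0.0296
grasp_force: 50.6
```

Call:
{"method": "jog_arm", "body": {
  "series": [
    [-1,0,0,0.1,0,0,0],
    [-1,0,0,0,0,0,0],
    [-1,0,0,0,0,0,0]
  ]
}}

```text
t: 28.22
tool_pos: [0.5281, -0.396, 0.0519]
tcp_rot: [[0.471, 0.882, -0.0], [0.882, -0.471, -0.0], [-0.0, -0.0, -1.0]]
contact_force: [-4.2, 2.1, 9.9]
width: 0.0294
grasp_force: 51.2
```

Call:
{"method": "jog_arm", "body": {
  "series": [
    [0.2,0,0,0,0,0,0],
    [0.2,0,0,0,0,0,0],
    [0.2,0,0,0,0,0,0],
    [0.2,0,0,-2,0,0,0],
    [0.2,0,0,-3,0,0,0],
    [0.2,0,0,-4,0,0,0],
    [0.2,0,0,-4,0,0,0],
    [0.2,0,0,-4,0,0,0],
    [0.2,0,0,-3,0,0,0],
    [0.2,0,0,0,0,0,0],
    [0.2,0,0,0,0,0,0]
  ]
}}

```text
t: 29.13
tool_pos: [0.5295, -0.3969, 0.253]
tcp_rot: [[0.471, 0.882, 0.005], [0.882, -0.471, -0.004], [-0.001, 0.006, -1.0]]
contact_force: [-0.0, 0.1, -0.7]
width: 0.0514
grasp_force: 0.0
```

Run:
```python
from h import *
s=st(); p=viewer.camera('wrist'); save(p,'w10.png')
print(find(p,'housing1_center',.041),find(p,'follower1_center',.0265))
plan(.646,.059,.25,62)
```

```text
t 29.13 pos [0.5295, -0.3969, 0.253] R [[0.471, 0.882, 0.005], [0.882, -0.471, -0.004], [-0.001, 0.006, -1.0]] F [-0.0, 0.1, -0.7] w 0.0514 g 0.0
[(0.91, [211, 206], [0.4545, -0.3908]), (0.59, [275, 174], [0.5284, -0.3925])] [(0.61, [206, 33], [0.5338, -0.2462])]
yaw now -28.1; q6 after -0.99; rot rows 13 x -6.93 ; shift cm total [10.78 45.66 -0.28] rows 12 each [ 0.9   3.8  -0.02] xy only [10.78 45.66]
```

View pics/w10.png

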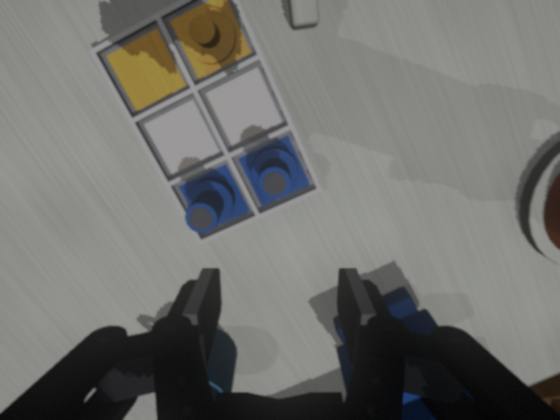

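Both housings stand upright in the blue cells at (211,195) and (272,168), and the follower is in its brass cell at (206,33). Now the post.

Call:
{"method": "jog_arm", "body": {
  "series": [
    [0.1,0,0,0,0,0,-6.93],
    [0.1,0,0,0,0,0,-6.93],
    [0.1,0,0,0,0,0,-6.93],
    [0.1,0,0,0,0,0,-6.93],
    [0.1,0,0,0,0,0,-6.93],
    [0.1,0,0,0,0,0,-6.93],
    [0.1,0,0,0,0,0,-6.93],
    [0.1,0,0,0,0,0,-6.93],
    [0.1,0,0,0,0,0,-6.93],
    [0.1,0,0,0,0,0,-6.93],
    [0.1,0,0,0,0,0,-6.93],
    [0.1,0,0,0,0,0,-6.93]
  ]
}}

```text
t: 30.28
tool_pos: [0.5268, -0.3947, 0.2464]
tcp_rot: [[-0.823, 0.568, -0.004], [0.568, 0.823, 0.004], [0.005, 0.001, -1.0]]
contact_force: [-1.0, -0.4, -0.2]
width: 0.0469
grasp_force: 0.0
```

Call:
{"method": "jog_arm", "body": {
  "series": [
    [0.1,0,0,0,0,0,-6.93],
    [0.1,0,0,0,0,0,0]
  ]
}}

```text
t: 30.45
tool_pos: [0.5268, -0.3947, 0.2466]
tcp_rot: [[-0.884, 0.468, -0.004], [0.468, 0.884, 0.003], [0.005, 0.001, -1.0]]
contact_force: [0.1, -0.1, 0.4]
width: 0.0469
grasp_force: 0.0
```

Call:
{"method": "jog_arm", "body": {
  "series": [
    [0.1,0.9,3.8,0,0,0,0],
    [0.1,0.9,3.8,0,0,0,0],
    [0.1,0.9,3.8,0,0,0,0],
    [0.1,0.9,3.8,0,0,0,0],
    [0.1,0.9,3.8,0,0,0,0],
    [0.1,0.9,3.8,0,0,0,0],
    [0.1,0.9,3.8,0,0,0,0],
    [0.1,0.9,3.8,0,0,0,0],
    [0.1,0.9,3.8,0,0,0,0],
    [0.1,0.9,3.8,0,0,0,0],
    [0.1,0.9,3.8,0,0,0,0],
    [0.1,0.9,3.8,0,0,0,0]
  ]
}}

```text
t: 31.45
tool_pos: [0.646, 0.0596, 0.2477]
tcp_rot: [[-0.881, 0.473, -0.003], [0.473, 0.881, -0.0], [0.003, -0.002, -1.0]]
contact_force: [0.3, 0.0, 0.1]
width: 0.0465
grasp_force: 0.0
```

Call:
{"method": "jog_arm", "body": {
  "series": [
    [0.1,0,0,0,0,0,0],
    [0.1,0,0,0,0,0,0]
  ]
}}

```text
t: 31.62
tool_pos: [0.646, 0.0599, 0.2477]
tcp_rot: [[-0.884, 0.468, -0.003], [0.468, 0.884, -0.0], [0.003, -0.002, -1.0]]
contact_force: [0.2, -0.7, -0.1]
width: 0.0467
grasp_force: 0.0
```

Run:
```python
from h import *
s=st(); p=viewer.camera('wrist'); save(p,'w11.png')
f=find(p,'post1_center'); print(f)
if f: plan(*f[0][2],.085)
```

```text
t 31.62 pos [0.646, 0.0599, 0.2477] R [[-0.884, 0.468, -0.003], [0.468, 0.884, -0.0], [0.003, -0.002, -1.0]] F [0.2, -0.7, -0.1] w 0.0467 g 0.0
[(0.8, [277, 186], [0.6456, 0.0584])]
yaw now 61.9; q6 after -0.99; rot rows 0 x -0.00 ; shift cm total [ 0.08  0.1  16.32] rows 4 each [0.02 0.02 4.08] xy only [0.08 0.1 ]
```

View pics/w11.png

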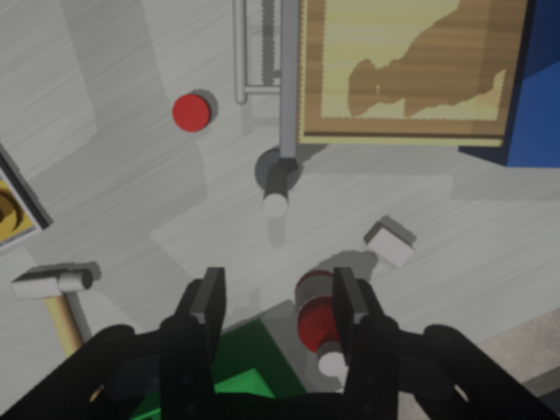

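Run:
```python
from h import *
p=viewer.camera('wrist'); s=observe(); R=np.array(s['tcp_rot'])
for n,uv,z in(('pin top',(276,205),.135),('flange',(275,171),.014),('corner',(298,160),.068),('corner',(298,160),.085),('cornerL',(280,158),.085),('bottle',(332,355),.13)):
    w=toz(p,uv,z); print(n,z,np.round(w,3),'tool xy mm',np.round((R.T@(w-s['tool_pos']))[:2]*1000,1))
```

```text
pin top 0.135 [0.643 0.056 0.135] tool xy mm [ 1.9 -1.3]
flange 0.014 [0.642 0.055 0.014] tool xy mm [ 2.5 -3.2]
corner 0.068 [0.633 0.084 0.068] tool xy mm [23.9 18.1]
corner 0.085 [0.63  0.084 0.085] tool xy mm [26.8 17.2]
cornerL 0.085 [0.621 0.071 0.085] tool xy mm [28.5  1.8]
bottle 0.13 [0.79  0.034 0.13 ] tool xy mm [-138.3   48. ]
```

The pin is between the fingers' line (top at (276,205)) and the drawer corner is about 24 mm off to the side, which is enough clearance.

Call:
{"method": "jog_arm", "body": {
  "series": [
    [0.1,0.15,-0.2,3,0,0,0],
    [0.1,0,0,3.5,0,0,0],
    [0.1,0,0,3.5,0,0,0],
    [0.1,0,0,3,0,0,0],
    [0.1,0,0,2,0,0,0],
    [0.1,0,0,1.2,0,0,0],
    [0.1,0,0,0,0,0,0],
    [-1,0,0,0,0,0,0],
    [-1,0,0,0,0,0,0],
    [-1,0,0,0,0,0,0],
    [-1,0,0,0,0,0,0],
    [-1,0,0,0,0,0,0]
  ],
  "force": 80
}}

```text
t: 32.77
tool_pos: [0.6465, 0.0565, 0.0902]
tcp_rot: [[-0.883, 0.47, 0.005], [0.47, 0.883, -0.0], [-0.004, 0.002, -1.0]]
contact_force: [1.2, 0.5, 3.1]
width: 0.0183
grasp_force: 78.4
```

Call:
{"method": "jog_arm", "body": {
  "series": [
    [-1,0,0,0,0,0,0],
    [-1,0,0,-0.5,0,0,0],
    [-1,0,0,-2,0,0,0],
    [-1,0,0,-3,0,0,0],
    [-1,0,0,-3,0,0,0],
    [-1,0,0,-3,0,0,0],
    [-1,0,0,-3,0,0,0],
    [-1,0,0,0,0,0,0],
    [-1,0,0,0,0,0,0]
  ]
}}

```text
t: 33.52
tool_pos: [0.6449, 0.0567, 0.2332]
tcp_rot: [[-0.883, 0.47, 0.002], [0.47, 0.883, 0.0], [-0.002, 0.001, -1.0]]
contact_force: [-0.2, -0.6, -6.6]
width: 0.0182
grasp_force: 79.3
```

Run:
```python
from h import *
s=st(); plan(.457,-.3165,.24)
```

```text
t 33.52 pos [0.6449, 0.0567, 0.2332] R [[-0.883, 0.47, 0.002], [0.47, 0.883, 0.0], [-0.002, 0.001, -1.0]] F [-0.2, -0.6, -6.6] w 0.0182 g 79.2714536190033
yaw now 62.0; q6 after -1.69; rot rows 0 x -0.00 ; shift cm total [ -0.94 -41.77  -0.68] rows 11 each [-0.09 -3.8  -0.06] xy only [ -0.94 -41.77]
```

Call:
{"method": "jog_arm", "body": {
  "series": [
    [-1,-0.09,-3.8,0,0,0,0],
    [-1,-0.09,-3.8,0,0,0,0],
    [-1,-0.09,-3.8,0,0,0,0],
    [-1,-0.09,-3.8,0,0,0,0],
    [-1,-0.09,-3.8,0,0,0,0],
    [-1,-0.09,-3.8,0,0,0,0],
    [-1,-0.09,-3.8,0,0,0,0],
    [-1,-0.09,-3.8,0,0,0,0],
    [-1,-0.09,-3.8,0,0,0,0],
    [-1,-0.09,-3.8,0,0,0,0],
    [-1,-0.09,-3.8,0,0,0,0],
    [-1,0,0,0,0,0,0]
  ]
}}

```text
t: 34.52
tool_pos: [0.4511, -0.3221, 0.2284]
tcp_rot: [[-0.881, 0.474, -0.009], [0.474, 0.881, -0.002], [0.007, -0.006, -1.0]]
contact_force: [1.1, 0.9, -6.2]
width: 0.0183
grasp_force: 80.3
```

Call:
{"method": "jog_arm", "body": {
  "series": [
    [-1,0,0,0,0,0,0],
    [-1,0,0,3,0,0,0],
    [-1,0,0,3,0,0,0],
    [-1,0,0,3,0,0,0],
    [-1,0,0,0,0,0,0],
    [-1,0,0,0,0,0,0],
    [-1,0,0,0,0,0,0]
  ]
}}

```text
t: 35.1
tool_pos: [0.4574, -0.3164, 0.1427]
tcp_rot: [[-0.883, 0.469, -0.0], [0.469, 0.883, 0.001], [0.0, 0.0, -1.0]]
contact_force: [0.3, -0.2, -5.4]
width: 0.0181
grasp_force: 80.1
```

Run:
```python
from h import *
s=st(); plan(.4577,-.3165,.095)
p=viewer.camera('wrist'); print(find(p,'post_cell1'),find(p,'housing_cell1'),find(p,'post1_center',.125))
```

```text
t 35.1 pos [0.4574, -0.3164, 0.1427] R [[-0.883, 0.469, -0.0], [0.469, 0.883, 0.001], [0.0, 0.0, -1.0]] F [0.3, -0.2, -5.4] w 0.0181 g 80.09759902954102
yaw now 62.0; q6 after -1.69; rot rows 0 x -0.00 ; shift cm total [-0.03  0.    4.77] rows 2 each [-0.02  0.    2.38] xy only [-0.03  0.  ]
[(0.81, [315, 271], [0.5304, -0.319])] [] [(0.95, [280, 253], [0.4522, -0.3128])]
```

Call:
{"method": "jog_arm", "body": {
  "series": [
    [-1,-0.3,0,1.5,0,0,0],
    [-1,0,0,1.5,0,0,0],
    [-1,0,0,0.8,0,0,0],
    [-1,0,0,0.4,0,0,0],
    [-1,0,0,0.2,0,0,0],
    [-1,0,0,0,0,0,0],
    [-1,0,0,0,0,0,0],
    [-1,0,0,0,0,0,0]
  ]
}}

```text
t: 35.97
tool_pos: [0.4602, -0.3191, 0.0997]
tcp_rot: [[-0.883, 0.47, 0.001], [0.47, 0.883, -0.001], [-0.002, -0.0, -1.0]]
contact_force: [0.0, -0.3, -5.7]
width: 0.0179
grasp_force: 80.7
```

Call:
{"method": "jog_arm", "body": {
  "series": [
    [-1,0,0,0.1,0,0,0],
    [-1,0,0,0.1,0,0,0],
    [-1,0,0,0,0,0,0],
    [-1,0,0,0,0,0,0],
    [-1,0,0,0,0,0,0]
  ]
}}

```text
t: 36.38
tool_pos: [0.4596, -0.3185, 0.0968]
tcp_rot: [[-0.883, 0.47, -0.0], [0.47, 0.883, 0.0], [0.0, 0.0, -1.0]]
contact_force: [0.7, -0.5, -5.6]
width: 0.018
grasp_force: 80.7
```

Call:
{"method": "jog_arm", "body": {
  "series": [
    [-1,0,0,0.1,0,0,0],
    [-1,0,0,0.05,0,0,0],
    [-1,0,0,0,0,0,0],
    [-1,0,0,0,0,0,0]
  ]
}}

```text
t: 36.72
tool_pos: [0.4596, -0.3185, 0.0952]
tcp_rot: [[-0.883, 0.47, -0.0], [0.47, 0.883, 0.0], [0.0, 0.0, -1.0]]
contact_force: [0.5, -0.3, -5.0]
width: 0.0179
grasp_force: 80.7
```

Call:
{"method": "jog_arm", "body": {
  "series": [
    [-1,0,0,0.1,0,0,0],
    [-1,0,0,0,0,0,0],
    [-1,0,0,0,0,0,0]
  ]
}}

```text
t: 36.97
tool_pos: [0.4598, -0.3187, 0.0952]
tcp_rot: [[-0.883, 0.47, 0.0], [0.47, 0.883, -0.0], [-0.0, -0.0, -1.0]]
contact_force: [-2.0, 2.5, 3.0]
width: 0.0186
grasp_force: 81.1
```

Call:
{"method": "jog_arm", "body": {
  "series": [
    [0,0,0,0,0,0,0],
    [0,0,0,0,0,0,0],
    [0,0,0,0,0,0,0],
    [0,0,0,0,0,0,0],
    [0,0,0,-2,0,0,0],
    [0,0,0,-3,0,0,0],
    [0,0,0,-4,0,0,0],
    [0,0,0,-4,0,0,0],
    [-0.43,0,0,-3,0,0,0],
    [-0.43,0,0,0,0,0,0],
    [-0.43,0,0,0,0,0,0]
  ]
}}

```text
t: 37.88
tool_pos: [0.4612, -0.3199, 0.2575]
tcp_rot: [[-0.883, 0.47, 0.005], [0.47, 0.883, -0.004], [-0.007, -0.001, -1.0]]
contact_force: [-0.6, 0.1, -0.4]
width: 0.0243
grasp_force: 0.0
```

Run:
```python
from h import *
s=st(); p=viewer.camera('wrist'); save(p,'w12.png')
print(find(p,'post1_center',.0725),find(p,'post_cell1'))
p=viewer.camera('top'); print(find(p,'cab_drawer0_handle'))
plan(.5165,.092,.25,62)
```

```text
t 37.88 pos [0.4612, -0.3199, 0.2575] R [[-0.883, 0.47, 0.005], [0.47, 0.883, -0.004], [-0.007, -0.001, -1.0]] F [-0.6, 0.1, -0.4] w 0.0243 g 0.0
[(0.79, [280, 178], [0.4581, -0.317])] [(0.57, [306, 218], [0.5285, -0.3201])]
[(0.82, [254, 247], [0.515, 0.0949])]
yaw now 62.0; q6 after -0.91; rot rows 1 x -0.01 ; shift cm total [14.11 38.89  0.2 ] rows 11 each [1.28 3.54 0.02] xy only [14.11 38.89]
```

View pics/w12.png

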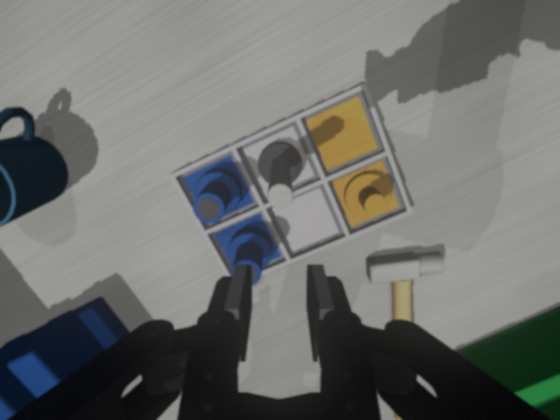

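The post is upright in the near white cell (flange at (279,160), pin top (283,195)), and the other parts are in their cells. Now the drawer.

Call:
{"method": "jog_arm", "body": {
  "series": [
    [-0.43,1.28,3.54,0,0,0,0],
    [-0.43,1.28,3.54,0,0,0,0],
    [-0.43,1.28,3.54,0,0,0,0],
    [-0.43,1.28,3.54,0,0,0,0],
    [-0.43,1.28,3.54,0,0,0,0],
    [-0.43,1.28,3.54,0,0,0,0],
    [-0.43,1.28,3.54,0,0,0,0],
    [-0.43,1.28,3.54,0,0,0,0],
    [-0.43,1.28,3.54,0,0,0,0],
    [-0.43,1.28,3.54,0,0,0,0],
    [-0.43,1.28,3.54,0,0,0,0],
    [-0.43,0,0,0,0,0,0]
  ]
}}

```text
t: 39.13
tool_pos: [0.5178, 0.0974, 0.2529]
tcp_rot: [[-0.885, 0.465, -0.002], [0.465, 0.885, 0.004], [0.003, 0.002, -1.0]]
contact_force: [-0.3, 0.2, 0.4]
width: 0.0239
grasp_force: 0.0
```

Call:
{"method": "jog_arm", "body": {
  "series": [
    [-0.43,0,0,3.5,0,0,0],
    [-0.43,0,0,3.5,0,0,0],
    [-0.43,0,0,3.5,0,0,0],
    [-0.43,0,0,0,0,0,0],
    [-0.43,0,0,0,0,0,0],
    [-0.43,0,0,0,0,0,0]
  ]
}}

```text
t: 39.63
tool_pos: [0.5189, 0.0911, 0.1501]
tcp_rot: [[-0.883, 0.47, 0.001], [0.47, 0.883, -0.0], [-0.001, 0.0, -1.0]]
contact_force: [-0.3, 0.4, 0.8]
width: 0.0241
grasp_force: 0.0
```

Run:
```python
from h import *
s=st(); plan(.5150,.091,.037)
p=viewer.camera('wrist'); print(find(p,'cab_drawer0_handle'),find(p,'wax_tin'))
f=find(p,'cab_drawer0_handle')
if f: plan(*f[0][2],.037)
```

```text
t 39.63 pos [0.5189, 0.0911, 0.1501] R [[-0.883, 0.47, 0.001], [0.47, 0.883, -0.0], [-0.001, 0.0, -1.0]] F [-0.3, 0.4, 0.8] w 0.0241 g 0.0
yaw now 62.0; q6 after -0.91; rot rows 0 x -0.00 ; shift cm total [ 0.34 -0.2  11.31] rows 3 each [ 0.11 -0.07  3.77] xy only [ 0.34 -0.2 ]
[(0.74, [285, 210], [0.5188, 0.0963])] [(0.63, [215, 258], [0.5453, 0.0132])]
yaw now 62.0; q6 after -0.90; rot rows 0 x -0.00 ; shift cm total [ 0.35  0.37 11.47] rows 3 each [0.12 0.12 3.82] xy only [0.35 0.37]
```

Call:
{"method": "jog_arm", "body": {
  "series": [
    [-0.43,0.3,0,2.8,0,0,0],
    [-0.43,0,0,2.8,0,0,0],
    [-0.43,0,0,2.8,0,0,0],
    [-0.43,0,0,2.7,0,0,0],
    [-0.43,0,0,0,0,0,0],
    [-1,0,0,0,0,0,0],
    [-1,0,0,0,0,0,0],
    [-1,0,0,0,0,0,0],
    [-1,0,0,0,0,0,0]
  ],
  "force": 50
}}

```text
t: 40.58
tool_pos: [0.5156, 0.0929, 0.0389]
tcp_rot: [[-0.883, 0.47, 0.001], [0.47, 0.883, 0.0], [-0.001, 0.001, -1.0]]
contact_force: [0.5, 1.8, -9.8]
width: 0.0091
grasp_force: 48.8
```

Call:
{"method": "jog_arm", "body": {
  "series": [
    [-1,0,1,0,0,0,0],
    [-1,0,2,0,0,0,0],
    [-1,0,2,0,0,0,0],
    [-1,0,2,0,0,0,0],
    [-1,0,2,0,0,0,0],
    [-1,0,2,0,0,0,0],
    [-1,0,2,0,0,0,0],
    [-1,0,2,0,0,0,0],
    [-1,0,1,0,0,0,0],
    [-1,0,0.5,0,0,0,0],
    [-1,0,0,0,0,0,0]
  ]
}}

```text
t: 41.5
tool_pos: [0.5949, 0.2395, 0.0389]
tcp_rot: [[-0.883, 0.469, 0.004], [0.469, 0.883, 0.001], [-0.003, 0.002, -1.0]]
contact_force: [3.9, -1.6, -6.7]
width: 0.009
grasp_force: 50.0
```

Call:
{"method": "jog_arm", "body": {
  "series": [
    [-1,0,0.3,0,0,0,0],
    [-1,0,0.2,0,0,0,0],
    [-1,0,0,0,0,0,0],
    [-1,0,0,0,0,0,0]
  ]
}}

```text
t: 41.83
tool_pos: [0.5964, 0.2423, 0.039]
tcp_rot: [[-0.882, 0.47, 0.002], [0.47, 0.882, 0.0], [-0.002, 0.001, -1.0]]
contact_force: [4.5, -2.3, -6.6]
width: 0.0091
grasp_force: 50.0
```

Call:
{"method": "jog_arm", "body": {
  "series": [
    [-1,0,0.2,0,0,0,0],
    [-1,0,0,0,0,0,0],
    [-1,0,0,0,0,0,0]
  ]
}}

```text
t: 42.08
tool_pos: [0.5973, 0.2438, 0.039]
tcp_rot: [[-0.882, 0.47, 0.002], [0.47, 0.883, 0.0], [-0.002, 0.001, -1.0]]
contact_force: [3.9, -2.2, -6.2]
width: 0.0091
grasp_force: 50.0
```

Call:
{"method": "jog_arm", "body": {
  "series": [
    [-1,0,0.2,0,0,0,0],
    [-1,0,0,0,0,0,0],
    [-1,0,0,0,0,0,0]
  ]
}}

```text
t: 42.33
tool_pos: [0.5982, 0.2455, 0.0389]
tcp_rot: [[-0.883, 0.47, 0.002], [0.47, 0.883, -0.0], [-0.002, 0.001, -1.0]]
contact_force: [4.5, -2.6, -6.6]
width: 0.0089
grasp_force: 50.1
```

Call:
{"method": "jog_arm", "body": {
  "series": [
    [-1,0,0.2,0,0,0,0],
    [-1,0,0,0,0,0,0],
    [-1,0,0,0,0,0,0]
  ]
}}

```text
t: 42.58
tool_pos: [0.5991, 0.2473, 0.0389]
tcp_rot: [[-0.882, 0.47, 0.002], [0.47, 0.882, -0.0], [-0.002, 0.001, -1.0]]
contact_force: [4.0, -2.5, -5.6]
width: 0.0089
grasp_force: 50.1
```

Call:
{"method": "jog_arm", "body": {
  "series": [
    [-1,0,0.2,0,0,0,0],
    [-1,0,0,0,0,0,0],
    [-1,0,0,0,0,0,0]
  ]
}}

```text
t: 42.83
tool_pos: [0.6001, 0.249, 0.039]
tcp_rot: [[-0.882, 0.47, 0.002], [0.47, 0.882, -0.0], [-0.002, 0.001, -1.0]]
contact_force: [5.5, -3.0, -6.4]
width: 0.009
grasp_force: 50.1
```

Call:
{"method": "jog_arm", "body": {
  "series": [
    [-1,0,0.2,0,0,0,0],
    [-1,0,0,0,0,0,0],
    [-1,0,0,0,0,0,0]
  ]
}}

```text
t: 43.08
tool_pos: [0.6004, 0.2496, 0.0389]
tcp_rot: [[-0.883, 0.47, 0.0], [0.47, 0.883, -0.002], [-0.001, -0.002, -1.0]]
contact_force: [3.4, -4.6, -4.4]
width: 0.0088
grasp_force: 50.3
```

Call:
{"method": "jog_arm", "body": {
  "series": [
    [-1,0,0.2,0,0,0,0],
    [-1,0,0,0,0,0,0],
    [-1,0,0,0,0,0,0]
  ]
}}

```text
t: 43.33
tool_pos: [0.6003, 0.2496, 0.0389]
tcp_rot: [[-0.883, 0.469, -0.003], [0.469, 0.883, -0.005], [-0.0, -0.006, -1.0]]
contact_force: [1.5, -10.2, -2.1]
width: 0.0093
grasp_force: 50.6
```

Call:
{"method": "jog_arm", "body": {
  "series": [
    [-1,0,0.2,0,0,0,0],
    [-1,0,0,0,0,0,0],
    [-1,0,0,0,0,0,0]
  ]
}}

```text
t: 43.58
tool_pos: [0.6003, 0.2496, 0.0389]
tcp_rot: [[-0.883, 0.469, -0.005], [0.469, 0.883, -0.009], [0.001, -0.01, -1.0]]
contact_force: [-0.5, -12.8, 2.0]
width: 0.0088
grasp_force: 51.0
```

At the stop (position fixed, 13 N back). Release and rise.

Call:
{"method": "jog_arm", "body": {
  "series": [
    [-0.4,0,0,0,0,0,0],
    [-0.4,0,0,0,0,0,0],
    [-0.4,0,0,0,0,0,0],
    [-0.4,0,-0.4,0,0,0,0],
    [-0.4,0,0,-2,0,0,0],
    [-0.4,0,0,-3,0,0,0],
    [-0.4,0,0,-4,0,0,0],
    [-0.4,0,0,-4,0,0,0],
    [-0.4,0,0,-4,0,0,0],
    [-0.4,0,-3,-2,0,0,0],
    [-0.4,0,-3,0,0,0,0],
    [-0.4,0,0,0,0,0,0]
  ]
}}

```text
t: 44.58
tool_pos: [0.5707, 0.1967, 0.2315]
tcp_rot: [[-0.882, 0.47, 0.003], [0.47, 0.882, 0.0], [-0.002, 0.001, -1.0]]
contact_force: [-0.5, -0.1, -1.3]
width: 0.0258
grasp_force: 0.0
```

Run:
```python
from h import *
s=st(); p=viewer.camera('wrist'); q=viewer.camera('scene')
a=p['img']; b=q['img'][130:340,130:410]; 
b=cv2.resize(b,None,fx=1.0,fy=1.0)
out=np.zeros((600,560,3),'uint8'); out[:300]=cv2.resize(a,(560,420))[:300]; out[300:]=cv2.resize(b,(560,420))[:300]
cv2.imwrite('pics/fin.png',out[:,:,::-1])
for n,z in(('cab_drawer0_handle',None),('wax_tin',None)): print(n,find(p,n,z))
t=viewer.camera('top')
for n in('wax_tin','oil_can','chalk_block','cab_drawer0_handle'): print(n,find(t,n))
```

```text
t 44.58 pos [0.5707, 0.1967, 0.2315] R [[-0.882, 0.47, 0.003], [0.47, 0.882, 0.0], [-0.002, 0.001, -1.0]] F [-0.5, -0.1, -1.3] w 0.0258 g 0.0
cab_drawer0_handle [(0.84, [343, 184], [0.5981, 0.2493])]
wax_tin [(0.88, [123, 230], [0.546, 0.0129])]
wax_tin [(0.54, [287, 236], [0.5491, 0.0156]), (0.25, [423, 259], [0.4953, -0.3198])]
oil_can [(0.7, [279, 138], [0.8063, 0.0395])]
chalk_block [(0.49, [243, 150], [0.7743, 0.1341])]
cab_drawer0_handle [(0.27, [423, 242], [0.5324, -0.3055])]
```

View pics/fin.png

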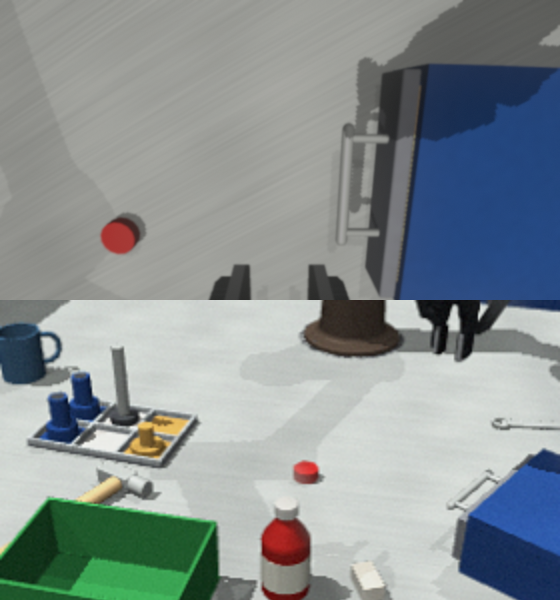

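The picture shows the drawer shut with no gap at its face, all four parts upright in their cells, and the tin, bottle and block where they were.

```bash
python3 -c "
from cell import job_done
print(job_done())"
```

```text
the job is handed in; nothing more can be done
None
```

The kit is made up and handed in: the one brass follower, then both blue housings, then the one steel post are upright in their matching cells, the drawer is pushed fully shut, and the red tin, bottle and white block were not touched (follower2 and post2 were absent; about 45 s used).

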